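# Load and lock a gang punch head for strap holes

### The job

Load the gang punch head for the next strap: take every punch out of the wooden stand and push its shank fully home in a bore of the head, so that they stand in neighbouring bores beginning at the end bore farthest from the square stud, with no gap. Then fit the wing handle down fully onto the square stud and turn it clockwise until it stops, to lock the punches. Finally lift the handle off and set it back upright on its cork pad, leaving the other things on the bench where they are.

Things in the scene. Friction and masses are not known exactly. Their poses are not given: they have to be found in the camera images.
- holder: The gang punch head, upside down in its loading base, fixed to the bench: an aluminium split block 70 x 270 mm, its top face 55 mm above the bench, on a dark steel base plate 100 x 310 x 10 mm. Six bores in one row along its y axis, 32 mm apart, and at the -y end of the row a square steel stud. Origin: centre of the underside; z up.
- bore1 (a point): Bore 1 of the head, the end bore farthest from the stud: centre of its mouth, level with the block's top face. Round vertical hole, 10.2 mm wide, 45 mm deep; axes as the head's.
- bore2 (a point): Bore 2 of the head: centre of its mouth, level with the block's top face. Round vertical hole, 10.2 mm wide, 45 mm deep; axes as the head's.
- bore3 (a point): Bore 3 of the head: centre of its mouth, level with the block's top face. Round vertical hole, 10.2 mm wide, 45 mm deep; axes as the head's.
- bore4 (a point): Bore 4 of the head: centre of its mouth, level with the block's top face. Round vertical hole, 10.2 mm wide, 45 mm deep; axes as the head's.
- bore5 (a point): Bore 5 of the head: centre of its mouth, level with the block's top face. Round vertical hole, 10.2 mm wide, 45 mm deep; axes as the head's.
- bore6 (a point): Bore 6 of the head, the bore nearest to the stud (62 mm from the stud's axis): centre of its mouth, level with the block's top face. Round vertical hole, 10.2 mm wide, 45 mm deep; axes as the head's.
- punch1: Hollow steel punch, 98 mm long, 90 g. Origin: on its axis at the collar's underside; z up the axis to the cutting mouth. Below: round 9 mm shank, 38 mm long, bevelled tip. Above: collar 24 mm wide, 8 mm thick; round body 16 mm wide from 8 to 48 mm, tapering to 12 mm at 60 mm. Starts upright in the stand, collar on its top; home when the collar rests on the head.
- punch2: Another punch, just like punch1; any punch may go in any bore. (Four to six punches are present, the others are absent.)
- punch3: Another punch, just like punch1; any punch may go in any bore. (Four to six punches are present, the others are absent.)
- punch4: Another punch, just like punch1; any punch may go in any bore. (Four to six punches are present, the others are absent.)
- punch5: Another punch, just like punch1; any punch may go in any bore. (Four to six punches are present, the others are absent.)
- punch6: Another punch, just like punch1; any punch may go in any bore. (Four to six punches are present, the others are absent.)
- stand: The wooden punch stand, fixed, 70 x 200 mm and 45 mm tall, with six loose holes (11 mm) 32 mm apart in a row along its y axis. Origin: centre of the underside; z up.
- stud_base (a point): The square stud of the cam that locks the head: this point lies on its vertical axis, level with the block's top face. The stud is 16 mm square and 18 mm tall with a bevelled top; its sides are parallel to this point's x and y axes, which turn with it. A line on its top points along its x axis; marks on the block show where it points when open and when locked.
- cam (a joint): Angle of the stud: starts between 0 and 0.25 (open), grows as it is turned clockwise seen from above, hard stop at 1.4 (locked). Friction about 0.15 N m; it stays where it is left.
- handle: Grey wing handle, about 280 g. Round flange 62 mm wide, 20 mm tall, with a blind square bore in its underside: 17.5 mm square, 20 mm deep, sides along x and y. On top an upright wing 84 mm long (x), 14 mm thick (y), from 20 to 46 mm up. Origin: underside centre; z up. Fits the stud in four positions; fully on when the flange rests on the block; 0.1 rad of play either way. Starts on the pad.
- pad: The cork pad on which the handle is kept: a thin square of 120 mm, level with the bench. Origin: its centre.
- tape_roll: A roll of white tape lying flat, 104 mm wide, 24 mm tall; to be left alone.
- maul: A poly maul standing on its cream head, 72 mm wide, 215 mm tall; to be left alone.
- poly_board: A black punching board, 120 x 160 x 25 mm, lying near the robot; to be left alone.
- glue_jar: A lidded jar, 64 mm wide, 85 mm tall, near the robot; to be left alone.

How it is judged:
By the outcome, as a careful person would: the job done as asked, in the order asked, and still so for the second after the job is handed in, with the robot touching nothing.
Of punch1, punch2, punch3, punch4, punch5, punch6 only 4 to 6 are there at a start; the rules pass over those that are not, and their reading is None.
At some moment in a run one of handle may be knocked a few centimetres aside while the robot is not near it.
It also fails if it takes over 210 s, if anything falls off the work surface, if the arm or the gripper's body presses on something with over 40 N, if the wrist force passes 120 N, or if a joint passes its speed limit or range.

### The arm

A 6-joint arm with a two-finger parallel gripper is mounted at the origin on the work surface. World frame = base frame: x ahead of the robot, y to its left, z up, the work surface at z = 0. Lengths are in mm, angles in degrees, forces in N, time in s.
With the tool pointing down it reaches from about 350 to 850 mm from the base axis. Payload 8.1 kg.
Tool frame: the origin (TCP) lies on the centre line of the jaws, within the pads' length; the fingertips stand 14 mm ahead of it and the grasp point (between the pads) lies 5 mm behind it; z points along the fingers, y is the line along which they close (so a half turn about z gives the same grasp; the last joint's range is limited). The gripper opens to 85 mm and grips with 20 to 120 N. Pads are 22 mm wide; open, the fingers measure 114 mm over their backs; the gripper's body (76 mm by 85 mm) begins 54 mm behind the grasp point. The pads swing forward as they close: fully open they stand 13 mm farther back than shut.
Start: joints at [63.747, 7.471, 85.268, -0, 87.261, -4.893], TCP at [218.514, 558.8, 245.292] pointing down, gripper open.
Joint ranges: [-169.43, 169.43], [-51.17, 129.36], [1.28, 143.12], [-76.62, 256.62], [0, 156.53], [-152.29, 152.29]. Speed limits (degrees/s): [136.94, 136.94, 159.86, 180, 180, 180].

### API

Orientations are given as [roll, pitch, yaw] about the fixed x, y, z axes, in that order (R = Rz(yaw) Ry(pitch) Rx(roll)).
In Python, from bench import sense, snapshot, camera_info, hand_in gives the robot as it stands. The module is installed in compiled form; this text tells all that it offers.
- The arm moves only by the tool apply_moves, never from a script. Its argument "deltas" is a list of rows, each a list of 7 numbers: the shift along the tool's x, y, z scaled (see below), then the turn, a rotation vector about the tool's x, y, z scaled (see below), then the opening, from 0 (shut) to 1 (fully open). In form: [[dx, dy, dz, ax, ay, az, claw], ...]. A call has 1 to 8 rows; each row shifts and turns the commanded pose from where the row before left it, along the tool's axes as they then stand; what a row does not reach is not made up. The controller multiplies each number of a shift by 0.03 m and each number of a turn by 0.08 rad. A row lasts 1/8 s, in which the tool goes at most 62.5 mm and 10.7 degrees, less where a joint would pass 70% of its speed; a pose out of reach is approached as far as the arm can. A call with a number of a shift or a turn outside -1 to 1 is refused whole. A call with a gripper value outside its range is refused whole. The fingers move at their own pace and stop on an object; "grip_force" is the grip in N (left out, the last holds). Time passes only in rows, so rows that do not move let the fingers close. It gives the time, the measured TCP pose, the force, the opening and the grip force at its end, in the units of the state.
- sense(): the state, without advancing time (a new reading comes with each control period).
- snapshot(name): name is "scene" or "side" or "wrist"; returns the picture (384x512x3 uint8, red, green, blue); there is no depth.
- camera_info(name): a dict with "vertical_fov" (degrees; the focal length in pixels is half the picture's height over the tangent of half this angle, whatever the lens; pixels are square), "cx", "cy" (the principal point, pixels), "k1" (the pictures are not rectified: a ray, as slopes to the right and down, at radius r is drawn at 1 + k1 r^2 times it, then the intrinsics apply), "origin" and "rotation" of the camera in the world; the wrist camera has in their place "tool_from_camera" (4x4, takes a point from camera to tool coordinates, whose origin is the TCP and whose axes are the flange's). Camera axes: x right, y up, looking along -z (the intrinsics and any distortion apply to the point x, -y, -z); pixel columns grow to the right and rows downward; lengths in mm; the calibration is good to about 2 mm. A picture is of the moment at which its call begins: read the wrist's pose just before it. camera_info takes no time and is no camera call.
- hand_in(): hands the job in; it is judged then, once.
The state is a dict: "time": time; "joint_pos": joint angles; "qd": joint speeds; "joint_efforts": joint torques, N m; "tool_pos": TCP position; "tcp_rot": TCP orientation; "ft_force": force on the tool from outside, world axes, zero at the start; "wrist_torque": the same for the moment, N m; "finger_gap": finger opening in mm; "grip_force": force on a finger pad.
Only numpy, scipy, OpenCV 4.12 (cv2) and the standard library are available. Lean on these libraries where they do the work, as an engineer would, in place of code of your own. Each camera call takes 0.05 s, during which the arm holds its last target. There are 200 camera calls.

## Working session

There is one attempt and no reset: what is moved stays moved. The work goes in short steps, Python scripts to look and compute and a tool call to move; the robot and the scene stay as the last step left them, time stands still between calls to the robot, and variables do not carry over. Pictures are saved under pics/ and viewed, at most 18 in all, crops included, and the job is handed in when it is done.

Besides the shell and the picture viewer there is one more tool, called as name(argument=value, ...), one argument or row to a line, values as JSON. apply_moves: Moves the arm, as the interface text tells. Its arguments: {"type":"object","properties":{"deltas":{"type":"array"},"grip_force":{"type":"number"}},"required":["deltas"]}

```bash
mkdir -p pics; cat > h.py <<'E'
import numpy as np, cv2
from bench import sense, snapshot, camera_info, hand_in
from scipy.spatial.transform import Rotation as Ro
def K(ci):
    f=192/np.tan(np.radians(ci['vertical_fov'])/2); return f
def pose(name,st=None):
    ci=camera_info(name)
    if name=='wrist':
        T=np.eye(4);st=st or sense();T[:3,:3]=Ro.from_euler('xyz',st['tcp_rot'],degrees=True).as_matrix();T[:3,3]=st['tool_pos']
        return T@np.array(ci['tool_from_camera'])
    T=np.eye(4);T[:3,:3]=ci['rotation'];T[:3,3]=ci['origin'];return T
def ray(name,uv,T):
    ci=camera_info(name);f=K(ci);k=ci['k1']
    d=(np.array(uv,float)-[ci['cx'],ci['cy']])/f;u=d.copy()
    for _ in range(30): u=d/(1+k*(u@u))
    v=T[:3,:3]@np.array([u[0],-u[1],-1]);return T[:3,3],v
def atz(name,uv,z,T):
    o,v=ray(name,uv,T);return o+v*(z-o[2])/v[2]
def proj(name,p,T):
    ci=camera_info(name);f=K(ci);q=T[:3,:3].T@(np.array(p,float)-T[:3,3]);s=np.array([q[0],-q[1]])/-q[2]
    return s*(1+ci['k1']*(s@s))*f+[ci['cx'],ci['cy']]
def tri(obs):
    A=np.zeros((3,3));b=np.zeros(3);R=[]
    for n,uv,T in obs:
        o,v=ray(n,uv,T);v=v/np.linalg.norm(v);P=np.eye(3)-np.outer(v,v);A+=P;b+=P@o;R.append((o,P))
    x=np.linalg.solve(A,b);return x,[round(float(np.linalg.norm(P@(x-o))),1) for o,P in R]
def snap(name,fn):
    st=sense();T=pose(name,st);im=snapshot(name);cv2.imwrite(f'pics/{fn}.png',im[:,:,::-1]);np.save(f'pics/{fn}.npy',T);return im,T
E
python3 - <<'E'
from h import *
for n in ['scene','side','wrist']:
    im,T=snap(n,n+'0');c=camera_info(n);print(n,c['vertical_fov'],c['cx'],c['cy'],c['k1'],T.round(3).tolist())
print(sense()['tcp_rot'])
a=cv2.imread('pics/scene0.png');cv2.imwrite('pics/a.png',cv2.resize(a,(800,600)))
a=cv2.imread('pics/side0.png');cv2.imwrite('pics/b.png',cv2.resize(a,(800,600)))
print(camera_info('wrist')['tool_from_camera'])
E
```

```text
scene 42.867570937247606 252.41650636923876 191.17872507005367 -0.17182796137477033 [[46.717, -0.301, 121.481, 1305.96], [46.717, -0.301, 121.481, 486.502], [46.717, -0.301, 121.481, 928.281], [0.0, 0.0, 0.0, 1.0]]
side 42.48149725907733 250.52080875054935 204.30629475810477 -0.19833241352970915 [[47.142, 0.671, -28.335, 87.302], [47.142, 0.671, -28.335, -764.047], [47.142, 0.671, -28.335, 879.333], [0.0, 0.0, 0.0, 1.0]]
wrist 61.71376537891114 254.35271132677173 188.810638851646 -0.08445604911039453 [[0.364, -0.899, -0.244, 156.27], [0.931, 0.351, 0.096, 582.008], [-0.001, -0.263, 0.965, 374.537], [0.0, 0.0, 0.0, 1.0]]
[-1.79917153e+02 -9.44229331e-03  1.58639723e+02]
[[ 4.24264182e-04  9.64900454e-01  2.62615561e-01  6.64213270e+01]
 [ 9.99999504e-01 -1.72862520e-04 -9.80402098e-04 -8.02842683e-01]
 [-9.00594042e-04  2.62615847e-01 -9.64900050e-01 -1.30196382e+02]
 [ 0.00000000e+00  0.00000000e+00  0.00000000e+00  1.00000000e+00]]
```

View pics/a.png

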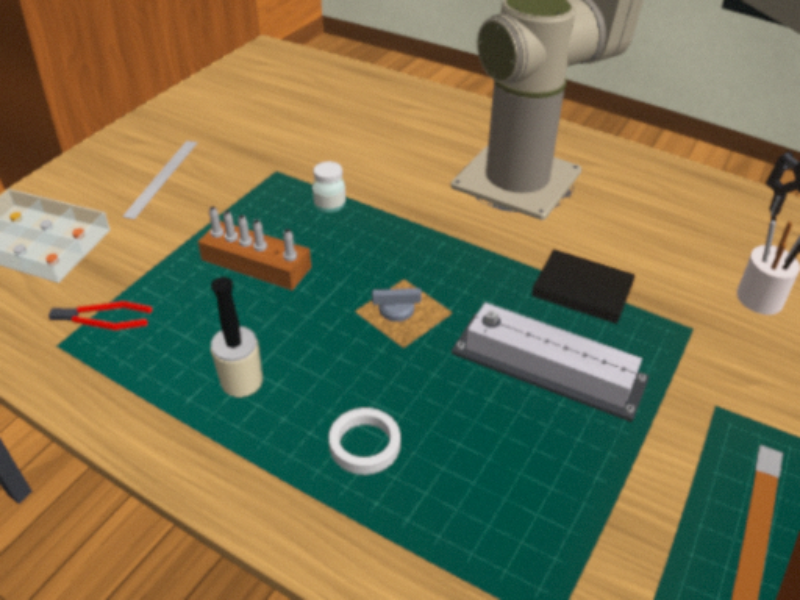

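View pics/b.png

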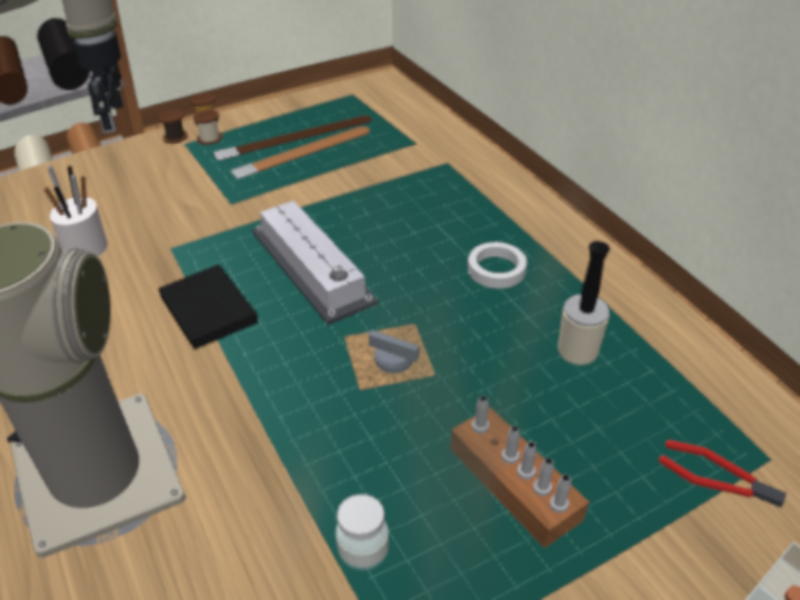

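The scene view shows five punches in the stand (scene tops at x≈213, 228, 243, 258 and 290, y≈210–233 in the 800 px view), with one hole empty second from the head-side end. The handle is on its pad at (397,303), and the head's stud is at (491,319) with the bores running right to (632,369). The fixed cameras' rotation is given as Euler angles, so I'll correct that in the helper.

```bash
sed -i "s/T\[:3,:3\]=ci\['rotation'\]/T[:3,:3]=Ro.from_euler('xyz',ci['rotation'],degrees=True).as_matrix()/" h.py
python3 - <<'E'
from h import *
S=pose('scene');D=pose('side')
def t(a,b): return tri([('scene',np.array(a)*.64,S),('side',np.array(b)*.64,D)])
for n,a,b in [('pA',(290,233),(483,399)),('pB',(258,224),(514,429)),('pC',(243,219),(531,445)),('pD',(228,215),(548,461)),('pE',(213,210),(566,478)),
 ('stud',(491,318),(339,272)),('wing',(397,295),(394,343)),('b1',(626,365),(283,211)),('jar',(328,170),(361,512)),('maul',(222,286),(598,248)),('tape',(365,428),(497,255))]: 
    x,e=t(a,b);print(n,x.round(0),e)
s=sense();print(s['ft_force'],s['finger_gap'])
E
```

```text
pA [ 509. -215.   99.] [3.6, 3.6]
pB [ 517. -279.   99.] [2.3, 2.3]
pC [ 520. -311.   99.] [2.8, 2.8]
pD [ 524. -343.   99.] [2.4, 2.4]
pE [ 528. -376.  100.] [2.3, 2.3]
stud [476. 165.  60.] [1.8, 1.8]
wing [487.  -7.  35.] [2.1, 2.1]
b1 [461. 388.  58.] [6.1, 6.1]
jar [ 291. -286.   82.] [1.6, 1.6]
maul [ 757. -133.  206.] [1.0, 1.0]
tape [752. 100.  35.] [2.4, 2.4]
[-0.40974151  0.74243238 -0.09480524] 85.37450238119864
```

apply_moves(
  deltas=[
    [0,0,0,0,0,1,1],
    [0,0,0,0,0,1,1],
    [0,0,0,0,0,1,1],
    [0,0,0,0,0,1,1],
    [0,0,0,0,0,1,1],
    [0,0,0,0,0,1,1],
    [0,0,0,0,0,1,1],
    [0,0,0,0,0,1,1],
  ],
)

```text
time: 1.15
tool_pos: [218.4, 558.6, 244.9]
tcp_rot: [-180.0, 0.0, 121.8]
ft_force: [-0.1, 0.7, -0.1]
finger_gap: 85.6
grip_force: 0.0
```

apply_moves(
  deltas=[
    [0,0,0,0,0,1,1],
    [0,0,0,0,0,1,1],
    [0,0,0,0,0,1,1],
    [0,0,0,0,0,1,1],
    [0,0,0,0,0,1,1],
    [0,0,0,0,0,1,1],
    [0,0,0,0,0,0.14,1],
  ],
)

```text
time: 2.02
tool_pos: [218.4, 558.6, 244.9]
tcp_rot: [-180.0, 0.0, 93.8]
ft_force: [0.8, 0.5, 0.9]
finger_gap: 85.4
grip_force: 0.0
```

apply_moves(
  deltas=[
    [-0.95,0.77,0,0,0,0,1],
    [-0.95,0.77,0,0,0,0,1],
    [-0.95,0.77,0,0,0,0,1],
    [-0.95,0.77,0,0,0,0,1],
    [-0.95,0.77,0,0,0,0,1],
    [-0.95,0.77,0,0,0,0,1],
    [-0.95,0.77,0,0,0,0,1],
    [-0.95,0.77,0,0,0,0,1],
  ],
)

```text
time: 3.02
tool_pos: [418.8, 342.7, 245.2]
tcp_rot: [-180.0, 0.0, 93.9]
ft_force: [0.2, 0.3, -0.6]
finger_gap: 85.5
grip_force: 0.0
```

apply_moves(
  deltas=[
    [-0.95,0.77,0,0,0,0,1],
    [-0.95,0.77,0,0,0,0,1],
    [0,0,0,0,0,0,1],
    [0,0,0,0,0,0,1],
  ],
)

```text
time: 3.52
tool_pos: [467.8, 290.0, 245.1]
tcp_rot: [-180.0, -0.0, 93.8]
ft_force: [0.4, 0.3, -0.3]
finger_gap: 85.3
grip_force: 0.0
```

```bash
python3 - <<'E'
from h import *
im,T=snap('wrist','w1')
cv2.imwrite('pics/w1b.png',cv2.resize(cv2.imread('pics/w1.png'),(800,600),interpolation=cv2.INTER_CUBIC))
print(T.round(3))
for y in [388,356,324,292,260,228,165]: print(proj('wrist',(476-15*(y-165)/223,y,55),T).round(1))
E
```

```text
[[ 9.98000e-01 -6.50000e-02 -1.80000e-02  4.62839e+02]
 [ 6.80000e-02  9.63000e-01  2.61000e-01  3.55314e+02]
 [ 1.00000e-03 -2.61000e-01  9.65000e-01  3.75328e+02]
 [ 0.00000e+00  0.00000e+00  0.00000e+00  1.00000e+00]]
[254.5  67.1]
[254.5 101.7]
[254.5 134.9]
[254.5 166.7]
[254.5 197.1]
[254.4 225.9]
[254.4 278.2]
```

View pics/w1b.png

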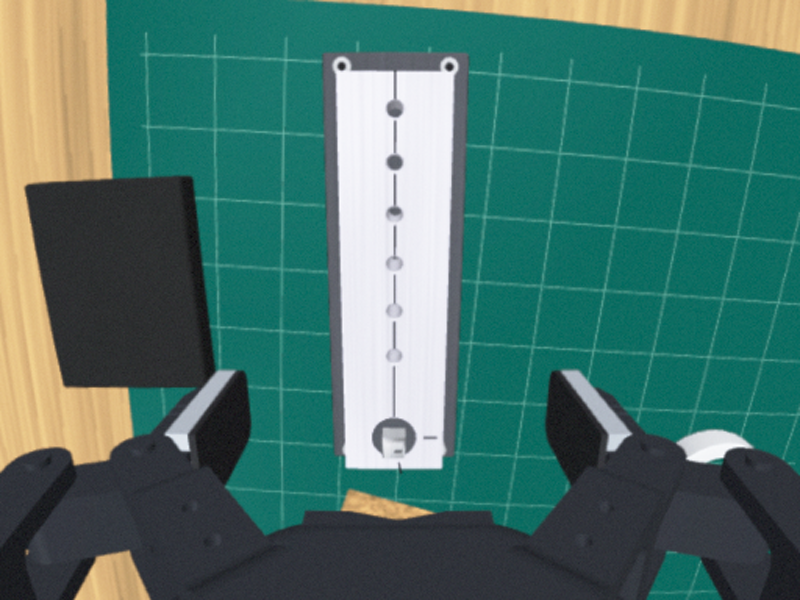

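The wrist view shows all six bores at x≈395 (y = 108, 162, 214, 264, 311, 356 in the 800 px view). The stud is at (393,440) with its two marks at (430,437) and (400,467). Next I'll look at the stand.

apply_moves(
  deltas=[
    [-0.95,-0.03,-0.04,0,0,0.6,1],
    [-0.95,-0.03,-0.04,0,0,0,1],
    [-0.95,-0.03,-0.04,0,0,0,1],
    [-0.95,-0.03,-0.04,0,0,0,1],
    [-0.95,-0.03,-0.04,0,0,0,1],
    [-0.95,-0.03,-0.04,0,0,0,1],
    [-0.95,-0.03,-0.04,0,0,0,1],
    [-0.95,-0.03,-0.04,0,0,0,1],
  ],
)

```text
time: 4.58
tool_pos: [466.1, 62.0, 255.0]
tcp_rot: [180.0, -0.0, 91.2]
ft_force: [-0.5, -0.4, 0.0]
finger_gap: 85.2
grip_force: 0.0
```

apply_moves(
  deltas=[
    [-0.95,-0.03,-0.04,0,0,-0.6,1],
    [-0.95,-0.03,-0.04,0,0,-0.6,1],
    [-0.95,-0.03,-0.04,0,0,0,1],
    [-0.95,-0.03,-0.04,0,0,0,1],
    [-0.95,-0.03,-0.04,0,0,0,1],
    [-0.95,-0.03,-0.04,0,0,0,1],
    [-0.95,-0.03,-0.04,0,0,0,1],
    [-0.95,-0.03,-0.04,0,0,0,1],
  ],
)

```text
time: 5.58
tool_pos: [481.6, -165.5, 264.6]
tcp_rot: [180.0, -0.0, 96.7]
ft_force: [1.0, -0.0, -0.3]
finger_gap: 85.2
grip_force: 0.0
```

apply_moves(
  deltas=[
    [-0.95,-0.03,-0.04,0,0,0,1],
    [-0.95,-0.03,-0.04,0,0,0,1],
    [-0.95,-0.03,-0.04,0,0,0,1],
    [-0.95,-0.03,-0.04,0,0,0,1],
    [0,0,0,0,0,0,1],
    [0,0,0,0,0,0,1],
  ],
)

```text
time: 6.32
tool_pos: [491.1, -278.2, 269.1]
tcp_rot: [-180.0, -0.0, 96.6]
ft_force: [-0.2, -0.4, -0.8]
finger_gap: 85.6
grip_force: 0.0
```

```bash
python3 - <<'E'
from h import *
im,T=snap('wrist','w2')
cv2.imwrite('pics/w2b.png',cv2.resize(cv2.imread('pics/w2.png'),(800,600),interpolation=cv2.INTER_CUBIC))
T1=np.load('pics/w1.npy')
P=np.array([atz('wrist',np.array(c)*.64,55,T1) for c in [(395,108),(395,162),(395,214),(394.3,264),(394,311),(394,356)]]);print(P.round(1),np.diff(P,axis=0).round(1).tolist())
print(atz('wrist',np.array((394,440))*.64,73,T1))
E
```

```text
[[459.5 386.1  55. ]
 [461.6 354.   55. ]
 [463.8 321.9  55. ]
 [465.5 289.6  55. ]
 [467.4 257.7  55. ]
 [469.5 225.6  55. ]] [[2.1, -32.1, 0.0], [2.1, -32.1, 0.0], [1.7, -32.3, 0.0], [1.9, -31.9, 0.0], [2.1, -32.1, 0.0]]
[473.1383274  171.37477346  73.        ]
```

View pics/w2b.png

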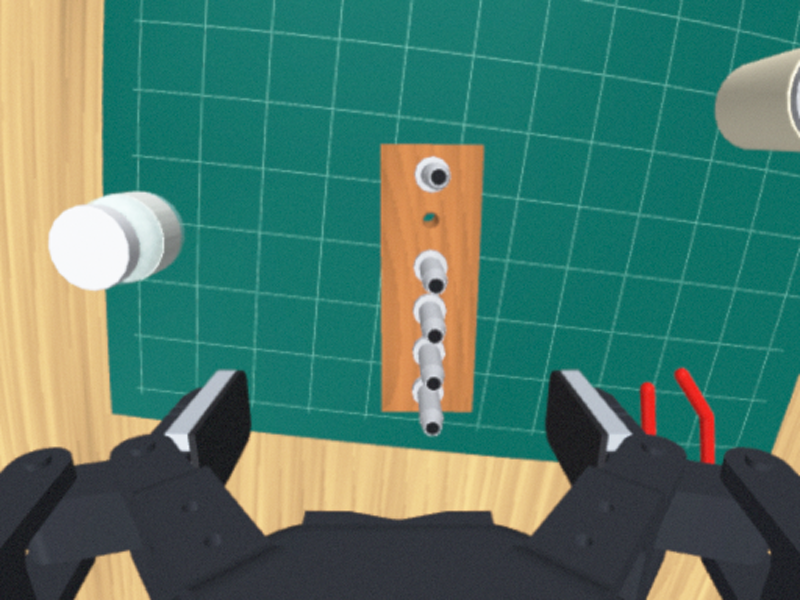

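The stand view shows five punches, with mouths at (438,176), (436,285), (435,335), (433,383) and (432,428), and the empty hole at (431,220).

```bash
python3 - <<'E'
from h import *
T=np.load('pics/w2.npy');S=pose('scene');D=pose('side')
tops=[(438,176),(436,285),(434.7,335),(433.3,383),(431.5,428)]
sc=[(290,233),(258,224),(243,219),(228,215),(213,210)];sd=[(483,399),(514,429),(531,445),(548,461),(566,478)]
P=[]
for w,a,b in zip(tops,sc,sd):
    x,e=tri([('wrist',np.array(w)*.64,T),('scene',np.array(a)*.64,S),('side',np.array(b)*.64,D)])
    p=atz('wrist',np.array(w)*.64,105,T);P.append(p);print(x.round(1),e,p.round(1))
P=np.array(P);print(np.diff(P,axis=0).round(1))
print('hole',atz('wrist',np.array((431,219.5))*.64,45,T), 'yaw',np.degrees(np.arctan2(-(P[0]-P[-1])[0],(P[0]-P[-1])[1])))
E
```

```text
[ 508.  -216.7   99. ] [2.6, 4.7, 3.1] [ 507.3 -219.2  105. ]
[ 515.6 -281.3   99.3] [3.2, 3.9, 2.0] [ 514.9 -283.2  105. ]
[ 519.1 -313.6  100. ] [3.0, 4.2, 2.2] [ 518.4 -315.   105. ]
[ 523.  -345.6  100.1] [3.7, 4.4, 2.0] [ 522.  -347.4  105. ]
[ 526.5 -378.2  101.1] [3.3, 4.0, 2.1] [ 525.3 -379.7  105. ]
[[  7.5 -64.    0. ]
 [  3.6 -31.8   0. ]
 [  3.6 -32.4   0. ]
 [  3.3 -32.3   0. ]]
hole [ 511.47055018 -250.7847086    45.        ] yaw 6.3717380694291395
```

apply_moves(
  deltas=[
    [0.95,0.38,0.5,0,0,0,0.7],
    [0.94,0.39,0.5,0,0,0,0.7],
    [0,0,1,0,0,0,0.7],
    [0,0,1,0,0,0,0.7],
    [0,0,1,0,0,0,0.7],
    [0,0,1,0,0,0,0.7],
    [0,0,0.9,0,0,0,0.7],
    [0,0,0.67,0,0,0,0.7],
  ],
  grip_force=40,
)

```text
time: 7.38
tool_pos: [506.9, -218.8, 71.0]
tcp_rot: [-180.0, -0.0, 96.7]
ft_force: [0.1, -0.3, 0.2]
finger_gap: 59.9
grip_force: 0.0
```

apply_moves(
  deltas=[
    [0,0,0,0,0,0,0.7],
    [0,0,0,0,0,0,0.7],
  ],
)

```text
time: 7.62
tool_pos: [507.9, -220.1, 73.3]
tcp_rot: [179.9, 0.0, 96.6]
ft_force: [0.4, -0.5, -0.8]
finger_gap: 59.8
grip_force: 0.0
```

```bash
python3 - <<'E'
from h import *
im,T=snap('wrist','w3')
cv2.imwrite('pics/w3b.png',cv2.resize(cv2.imread('pics/w3.png'),(800,600),interpolation=cv2.INTER_CUBIC))
s=sense();print(s['tool_pos'],s['tcp_rot'],s['finger_gap'])
for p in [(507.4,-219.2,105),(515,-283.2,105),(511,-251,45)]:print(proj('wrist',p,T)/.64)
E
```

```text
[ 508.17034864 -220.39508327   73.6397524 ] [1.79905167e+02 6.59228317e-02 9.66155070e+01] 59.982151659192084
[397.84720422 457.95696057]
[398.26688054 661.11911343]
[397.00557802 439.9727375 ]
```

View pics/w3b.png

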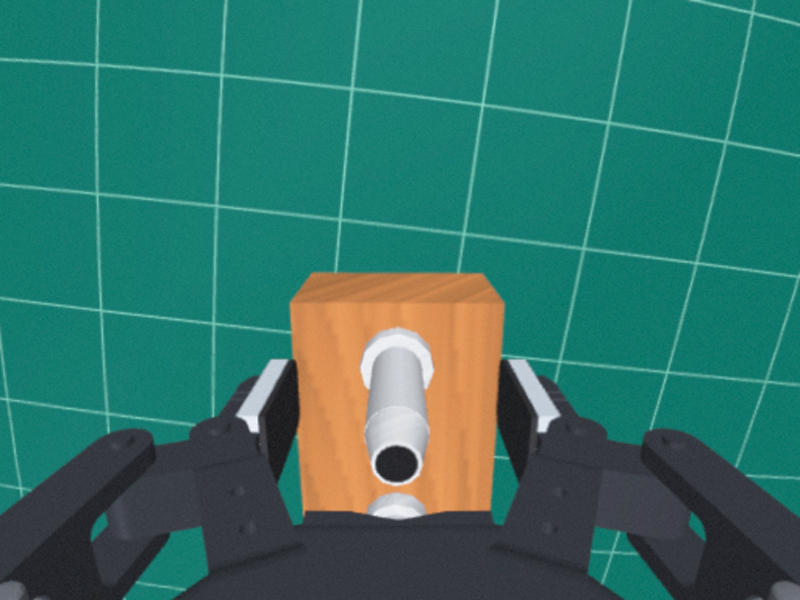

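The wrist view has the punch mouth at (397,463) midway between the pads at 297 and 499, so I'm closing and lifting.

apply_moves(
  deltas=[
    [0,0,0,0,0,0,0],
    [0,0,0,0,0,0,0],
    [0,0,0,0,0,0,0],
    [0,0,0,0,0,0,0],
    [0,0,0,0,0,0,0],
    [0,0,0,0,0,0,0],
  ],
  grip_force=50,
)

```text
time: 8.43
tool_pos: [507.7, -220.7, 72.9]
tcp_rot: [180.0, 0.0, 96.6]
ft_force: [-1.5, 0.8, 5.4]
finger_gap: 15.1
grip_force: 48.7
```

```bash
python3 - <<'E'
from h import *
for i in range(3):
    s=sense();print(np.round(s['tool_pos'],2),np.round(s['tcp_rot'],2),s['finger_gap'],s['grip_force'],np.round(s['ft_force'],1));im,T=snap('wrist','w4')
E
```

```text
[ 507.7  -220.67   72.87] [1.7995e+02 3.0000e-02 9.6570e+01] 15.094520263693001 48.67769158096053 [-1.5  0.8  5.4]
[ 507.71 -220.67   72.88] [1.7995e+02 3.0000e-02 9.6570e+01] 14.503731607407227 48.67812469310593 [-1.6 -0.   5.4]
[ 507.71 -220.65   72.86] [1.7995e+02 3.0000e-02 9.6580e+01] 14.980641130310369 48.67761394008994 [-1.9  1.   4.2]
```

apply_moves(
  deltas=[
    [0,0,-0.5,0,0,0,0],
    [0,0,-0.7,0,0,0,0],
    [0,0,-0.7,0,0,0,0],
    [0,0,-0.67,0,0,0.61,0],
    [0.6,-0.01,0,0,0,0,0],
    [0.92,-0.01,0,0,0,0,0],
    [0.92,-0.01,0,0,0,0,0],
    [0.92,-0.01,0,0,0,0,0],
  ],
)

```text
time: 9.57
tool_pos: [498.2, -117.7, 148.0]
tcp_rot: [-179.9, -0.1, 93.9]
ft_force: [-0.1, -1.0, -1.1]
finger_gap: 15.0
grip_force: 49.2
```

apply_moves(
  deltas=[
    [0.92,-0.01,0,0,0,0,0],
    [0.92,-0.01,0,0,0,0,0],
    [0.92,-0.01,0,0,0,0,0],
    [0.92,-0.01,0,0,0,0,0],
    [0.92,-0.01,0,0,0,0,0],
    [0.92,-0.01,0,0,0,0,0],
    [0.92,-0.01,0,0,0,0,0],
    [0.92,-0.01,0,0,0,0,0],
  ],
)

```text
time: 10.58
tool_pos: [480.8, 101.9, 148.1]
tcp_rot: [-179.9, -0.0, 93.9]
ft_force: [1.1, 0.4, -2.0]
finger_gap: 14.1
grip_force: 49.2
```

apply_moves(
  deltas=[
    [0.92,-0.01,0,0,0,0,0],
    [0.92,-0.01,0,0,0,0,0],
    [0.92,-0.01,0,0,0,0,0],
    [0.92,-0.01,0,0,0,0,0],
    [0.92,-0.01,0,0,0,0,0],
    [0.92,-0.01,0,0,0,0,0],
    [0.92,-0.01,0,0,0,0,0],
    [0.92,-0.01,0,0,0,0,0],
  ],
)

```text
time: 11.58
tool_pos: [463.6, 321.5, 148.0]
tcp_rot: [-179.9, 0.0, 93.9]
ft_force: [-0.3, -0.2, -1.1]
finger_gap: 14.6
grip_force: 49.2
```

apply_moves(
  deltas=[
    [0.92,-0.01,0,0,0,0,0],
    [0.37,-0.01,0,0,0,0,0],
    [0,0,0,0,0,0,0],
    [0,0,0,0,0,0,0],
  ],
)

```text
time: 12.08
tool_pos: [462.1, 358.1, 148.9]
tcp_rot: [-180.0, 0.0, 93.8]
ft_force: [0.1, 0.3, -0.8]
finger_gap: 14.8
grip_force: 49.2
```

```bash
python3 - <<'E'
from h import *
im,T=snap('wrist','w5')
cv2.imwrite('pics/w5b.png',cv2.resize(cv2.imread('pics/w5.png')[150:342,128:384],(800,600),interpolation=cv2.INTER_CUBIC))
s=sense();print(s['tool_pos'],s['tcp_rot'],s['finger_gap'])
for p in [(459.5,386.1,55),(461.6,354,55)]:print((proj('wrist',p,T)-[128,150])*3.125)
print(atz('wrist',np.array((397,463))*.64,105,np.load('pics/w3.npy')))
E
```

```text
[462.35533425 358.06603015 149.08752237] [-1.79980177e+02  3.05450129e-02  9.37497507e+01] 14.528438436093095
[393.03870293  21.5951984 ]
[392.96840219 158.04295307]
[ 507.36321261 -220.5328506   105.        ]
```

View pics/w5b.png

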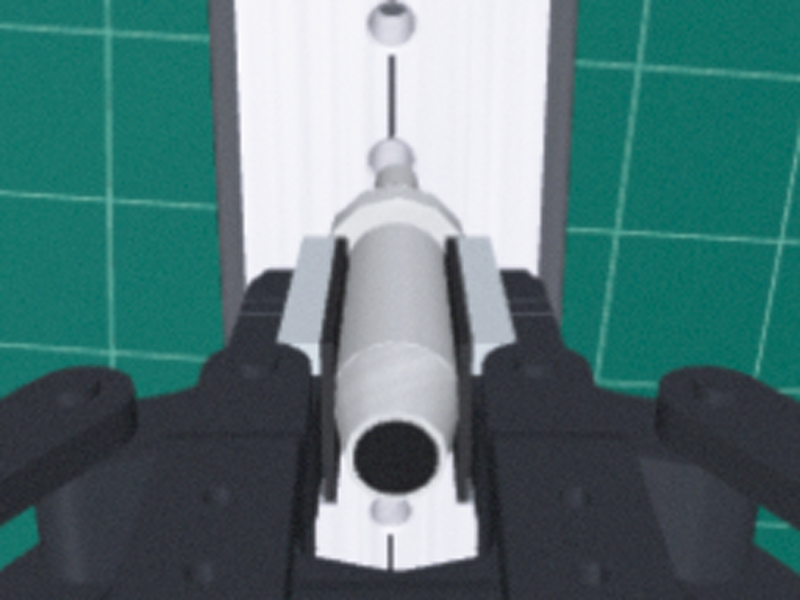

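```bash
cat >> h.py <<'E'
def tool(st=None):
    T=np.eye(4);st=st or sense();T[:3,:3]=Ro.from_euler('xyz',st['tcp_rot'],degrees=True).as_matrix();T[:3,3]=st['tool_pos'];return T
def units(cur,dst,yaw):  # world shift -> tool units at tool-down yaw
    a=np.radians(yaw);d=np.array(dst)-cur;return np.array([d@[np.cos(a),np.sin(a),0],d@[np.sin(a),-np.cos(a),0],-d[2]])/30
E
python3 - <<'E'
from h import *
T=np.load('pics/w5.npy');C=np.array(camera_info('wrist')['tool_from_camera']);W=T@np.linalg.inv(C)
cr=lambda c:np.array(c)/3.125+[128,150]
zt=W[2,3]
m=atz('wrist',cr((396,456)),zt+32.1,T);q=np.linalg.inv(W)@np.r_[m,1];print('mouth tool',q.round(2))
for z in (-32.1,25,27,65,62):print(z,(proj('wrist',(W@[q[0],q[1],z,1])[:3],T)-[128,150])*3.125)
b=[atz('wrist',cr(c),55,T) for c in [(391,23),(391,160),(390,511)]];print(np.round(b,1))
s=sense();print(np.round(s['tool_pos'],2),np.round(s['tcp_rot'],2))
E
```

```text
mouth tool [ -0.    -0.32 -32.1    1.  ]
-32.1 [396.00000405 456.00102281]
25 [395.21559164 257.67199696]
27 [395.19721961 253.0231956 ]
65 [394.9132026  181.13570648]
62 [394.93190926 185.8717373 ]
[[459.1 385.8  55. ]
 [461.2 353.5  55. ]
 [467.2 257.2  55. ]]
[462.36 358.07 149.09] [-1.7998e+02  3.0000e-02  9.3750e+01]
```

apply_moves(
  deltas=[
    [0.46,-0.02,0,0,0,0,0],
    [0.47,-0.01,0,0,0,0,0],
    [0,0,0.4,0,0,0,0],
    [0,0,0.4,0,0,0,0],
    [0,0,0,0,0,0,0],
    [0,0,0.1,0,0,0,0],
    [0,0,0.1,0,0,0,0],
    [0,0,0.1,0,0,0,0],
  ],
)

```text
time: 13.12
tool_pos: [459.9, 386.5, 116.8]
tcp_rot: [180.0, 0.0, 93.8]
ft_force: [-2.2, -4.1, 7.0]
finger_gap: 14.8
grip_force: 50.0
```

```bash
python3 - <<'E'
from h import *
s=sense();print(np.round(s['tool_pos'],2),np.round(s['tcp_rot'],2),np.round(s['ft_force'],1),np.round(s['wrist_torque'],2))
E
```

```text
[459.95 386.46 116.81] [1.7997e+02 2.0000e-02 9.3770e+01] [-2.2 -4.1  7. ] [-0.99  0.37  0.03]
```

apply_moves(
  deltas=[
    [-0.02,-0.015,0,0,0,0,0],
    [0,0,0.1,0,0,0,0],
    [0,0,0.1,0,0,0,0],
    [0,0,0.1,0,0,0,0],
  ],
)

```text
time: 13.62
tool_pos: [459.3, 385.9, 107.1]
tcp_rot: [180.0, 0.0, 93.8]
ft_force: [1.1, -4.4, 2.0]
finger_gap: 14.7
grip_force: 49.2
```

apply_moves(
  deltas=[
    [-0.01,0,0.15,0,0,0,0],
    [0,0,0.15,0,0,0,0],
    [0,0,0.15,0,0,0,0],
    [0,0,0.15,0,0,0,0],
    [0,0,0.1,0,0,0,0],
    [0,0,0,0,0,0,0],
  ],
)

```text
time: 14.38
tool_pos: [459.2, 385.5, 85.5]
tcp_rot: [-180.0, 0.0, 93.8]
ft_force: [2.8, -5.1, -1.0]
finger_gap: 14.9
grip_force: 49.1
```

apply_moves(
  deltas=[
    [0,0,0.07,0,0,0,0],
    [0,0,0.07,0,0,0,0],
    [0,0,0,0,0,0,0],
  ],
)

```text
time: 14.75
tool_pos: [459.4, 385.6, 82.9]
tcp_rot: [180.0, 0.0, 93.8]
ft_force: [-2.1, -9.5, 9.2]
finger_gap: 14.8
grip_force: 50.5
```

apply_moves(
  deltas=[
    [0,0,0.05,0,0,0,0],
    [0,0,0,0,0,0,0],
  ],
)

```text
time: 15.0
tool_pos: [459.5, 385.7, 82.8]
tcp_rot: [180.0, 0.0, 93.8]
ft_force: [-7.1, -12.1, 19.7]
finger_gap: 14.8
grip_force: 51.8
```

apply_moves(
  deltas=[
    [0,0,0,0,0,0,0.5],
    [0,0,0,0,0,0,0.5],
    [0,0,0,0,0,0,0.5],
    [0,0,-0.5,0,0,0,0.5],
    [0,0,-0.8,0,0,0,0.5],
    [0,0,-1,0,0,0,0.5],
    [-0.5,0,0,0,0,0,0.5],
    [-0.93,0.02,0,0,0,0,0.5],
  ],
)

```text
time: 16.0
tool_pos: [462.8, 343.0, 150.3]
tcp_rot: [179.9, -0.0, 93.9]
ft_force: [-0.4, -0.8, -1.5]
finger_gap: 43.0
grip_force: 0.0
```

apply_moves(
  deltas=[
    [-0.93,0.02,0,0,0,0,0.5],
    [-0.93,0.02,0,0,0,0,0.5],
    [-0.93,0.02,0,0,0,0,0.5],
    [-0.93,0.02,0,0,0,0,0.5],
    [-0.93,0.02,0,0,0,0,0.5],
    [-0.93,0.02,0,0,0,0,0.5],
    [-0.93,0.02,0,0,0,0,0.5],
    [-0.93,0.02,0,0,0,0,0.5],
  ],
)

```text
time: 17.0
tool_pos: [481.8, 119.3, 149.3]
tcp_rot: [-180.0, 0.0, 93.8]
ft_force: [-0.4, 0.5, 0.4]
finger_gap: 42.4
grip_force: 0.0
```

apply_moves(
  deltas=[
    [-0.93,0.02,0,0,0,0,0.5],
    [-0.93,0.02,0,0,0,0,0.5],
    [-0.93,0.02,0,0,0,0,0.5],
    [-0.93,0.02,0,0,0,0,0.5],
    [-0.93,0.02,0,0,0,0,0.5],
    [-0.93,0.02,0,0,0,0,0.5],
    [-0.93,0.02,0,0,0,0,0.5],
    [-0.93,0.02,0,0,0,0,0.5],
  ],
)

```text
time: 18.0
tool_pos: [501.1, -102.9, 149.3]
tcp_rot: [-180.0, -0.0, 93.8]
ft_force: [-0.7, -0.0, -0.1]
finger_gap: 42.7
grip_force: 0.0
```

apply_moves(
  deltas=[
    [-0.93,0.02,0,0,0,0,0.5],
    [-0.93,0,0,0,0,0,0.5],
    [-0.93,0,0,0,0,0,0.5],
    [-0.93,0,0,0,0,0,0.5],
    [-0.93,0,0,0,0,0,0.5],
    [-0.93,0,0,0,0,-0.6,0.5],
    [0,0,0,0,0,0,0.5],
    [0,0,0,0,0,0,0.5],
  ],
)

```text
time: 19.0
tool_pos: [512.8, -268.3, 149.2]
tcp_rot: [-180.0, -0.1, 96.5]
ft_force: [0.7, -0.2, -0.3]
finger_gap: 42.6
grip_force: 0.0
```

```bash
python3 - <<'E'
from h import *
s=sense();im,T=snap('wrist','w6');p=np.array(s['tool_pos']);y=s['tcp_rot'][2]
cv2.imwrite('pics/w6b.png',cv2.resize(cv2.imread('pics/w6.png')[150:342,128:384],(800,600),interpolation=cv2.INTER_CUBIC))
print(p.round(2),y,units(p,(515,-284.3,72.5),y).round(3))
E
```

```text
[ 512.79 -268.32  149.17] 96.4664054630496 [-0.538  0.013  2.556]
```

View pics/w6b.png

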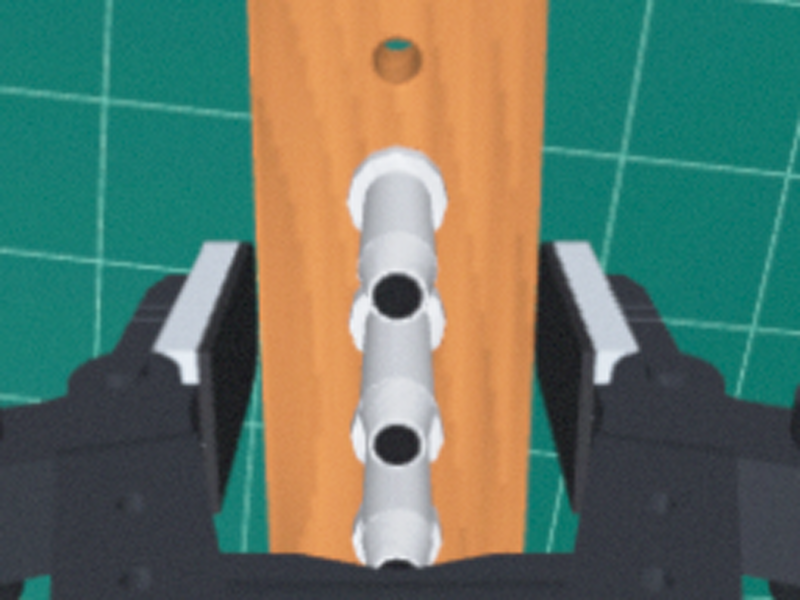

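The wrist view shows the next punch's mouth at (397,297) in the crop, well centred between the pads.

```bash
cat >> h.py <<'E'
cr=lambda c:np.array(c)/3.125+[128,150]
def mouth(im,z,T,near):  # dark blob nearest to the expected world point
    u=proj('wrist',near,T);g=cv2.cvtColor(im,cv2.COLOR_RGB2GRAY);x,y=int(u[0])-22,int(u[1])-22
    m=(g[y:y+44,x:x+44]<70).astype('uint8');n,_,st,c=cv2.connectedComponentsWithStats(m)
    k=min([i for i in range(1,n) if st[i,4]>40],key=lambda i:np.hypot(*(c[i]-22)));uv=c[k]+[x,y]
    return uv,st[k,4],atz('wrist',uv,z,T)
E
python3 - <<'E'
from h import *
s=sense();im=cv2.imread('pics/w6.png')[:,:,::-1].copy();T=np.load('pics/w6.npy');p=np.array(s['tool_pos']);y=s['tcp_rot'][2]
b=atz('wrist',cr((397,297)),105,T);print(b,mouth(im,105,T,(515,-284,105)),units(p,(b[0]+.3,b[1],72.5),y).round(3))
E
```

```text
[ 514.60657947 -284.28829572  105.        ] (array([254.60689655, 244.32413793]), np.int32(145), array([ 514.29955529, -283.85756986,  105.        ])) [-0.546  0.003  2.56 ]
```

apply_moves(
  deltas=[
    [-0.54,0,0.4,0,0,0,0.5],
    [0,0,0.8,0,0,0,0.5],
    [0,0,0.8,0,0,0,0.5],
    [0,0,0.56,0,0,0,0.5],
    [0,0,0,0,0,0,0.5],
    [0,0,0,0,0,0,0],
    [0,0,0,0,0,0,0],
    [0,0,0,0,0,0,0],
  ],
)

```text
time: 20.05
tool_pos: [516.0, -285.3, 74.1]
tcp_rot: [179.9, 0.1, 96.5]
ft_force: [-0.1, 0.0, 2.8]
finger_gap: 14.4
grip_force: 48.7
```

apply_moves(
  deltas=[
    [0,0,0,0,0,0,0],
    [0,0,0,0,0,0,0],
    [0,0,-0.7,0,0,0,0],
    [0,0,-0.9,0,0,0,0],
    [0,0,-0.9,0,0,0.6,0],
    [0.5,-0.01,0,0,0,0,0],
    [0.97,-0.02,0,0,0,0,0],
    [0.97,-0.02,0,0,0,0,0],
  ],
)

```text
time: 21.05
tool_pos: [507.7, -210.0, 146.0]
tcp_rot: [-179.9, -0.1, 93.8]
ft_force: [-0.1, 0.3, -0.5]
finger_gap: 14.7
grip_force: 49.2
```

apply_moves(
  deltas=[
    [0.97,-0.02,0,0,0,0,0],
    [0.97,-0.02,0,0,0,0,0],
    [0.97,-0.02,0,0,0,0,0],
    [0.97,-0.02,0,0,0,0,0],
    [0.97,-0.02,0,0,0,0,0],
    [0.97,-0.02,0,0,0,0,0],
    [0.97,-0.02,0,0,0,0,0],
    [0.97,-0.02,0,0,0,0,0],
  ],
)

```text
time: 22.05
tool_pos: [487.1, 21.8, 146.0]
tcp_rot: [-179.9, -0.0, 93.9]
ft_force: [0.6, -0.1, -1.1]
finger_gap: 14.6
grip_force: 49.2
```

apply_moves(
  deltas=[
    [0.97,-0.02,0,0,0,0,0],
    [0.97,-0.02,0,0,0,0,0],
    [0.97,-0.02,0,0,0,0,0],
    [0.97,-0.02,0,0,0,0,0],
    [0.97,-0.02,0,0,0,0,0],
    [0.97,-0.02,0,0,0,0,0],
    [0.97,0,0,0,0,0,0],
    [0.97,0,0,0,0,0,0],
  ],
)

```text
time: 23.05
tool_pos: [468.0, 253.2, 146.0]
tcp_rot: [-179.9, 0.0, 93.9]
ft_force: [0.6, -0.0, -1.3]
finger_gap: 14.7
grip_force: 49.2
```

apply_moves(
  deltas=[
    [0.97,0,0,0,0,0,0],
    [0.97,0,0,0,0,0,0],
    [0.5,0,0,0,0,0,0],
    [0,0,0,0,0,0,0],
    [0,0,0,0,0,0,0],
  ],
)

```text
time: 23.68
tool_pos: [464.7, 324.3, 147.3]
tcp_rot: [-180.0, 0.0, 93.8]
ft_force: [-0.5, 0.1, -1.1]
finger_gap: 14.7
grip_force: 49.2
```

```bash
python3 - <<'E'
from h import *
s=sense();im,T=snap('wrist','w7');p=np.array(s['tool_pos']);y=s['tcp_rot'][2]
W=T@np.linalg.inv(np.array(camera_info('wrist')['tool_from_camera']))
m=mouth(im,p[2]+32.1,T,(W@[0,0,-32.1,1])[:3]);print(m,np.linalg.inv(W)@np.r_[m[2],1])
print(p.round(2),y,units(p,(461.5,353.7,150),y).round(3))
E
```

```text
(array([254.32747253, 291.0021978 ]), np.int32(455), array([464.14579188, 326.31939376, 179.40183788])) [  1.99218269  -0.45427764 -32.10154118   1.        ]
[464.71 324.33 147.3 ] 93.77740276538465 [ 0.984 -0.042 -0.09 ]
```

```bash
python3 - <<'E'
from h import *
C=np.linalg.inv(np.array(camera_info('wrist')['tool_from_camera']))
for f,h in (('w5',32.1),('w7',31.2)):
    T=np.load(f'pics/{f}.npy');im=cv2.imread(f'pics/{f}.png')[:,:,::-1].copy();W=T@C
    m=mouth(im,W[2,3]+h,T,(W@[0,0,-h,1])[:3]);print(m[:2],(np.linalg.inv(W)@np.r_[m[2],1]).round(2))
    cv2.imwrite(f'pics/{f}c.png',cv2.resize(im[150:342,128:384,::-1],(800,600),interpolation=cv2.INTER_CUBIC))
E
```

```text
(array([254.18859649, 295.90350877]), np.int32(456)) [  0.   -0.5 -32.1   1. ]
(array([254.32747253, 291.0021978 ]), np.int32(455)) [  1.41  -0.45 -31.2    1.  ]
```

View pics/w7c.png

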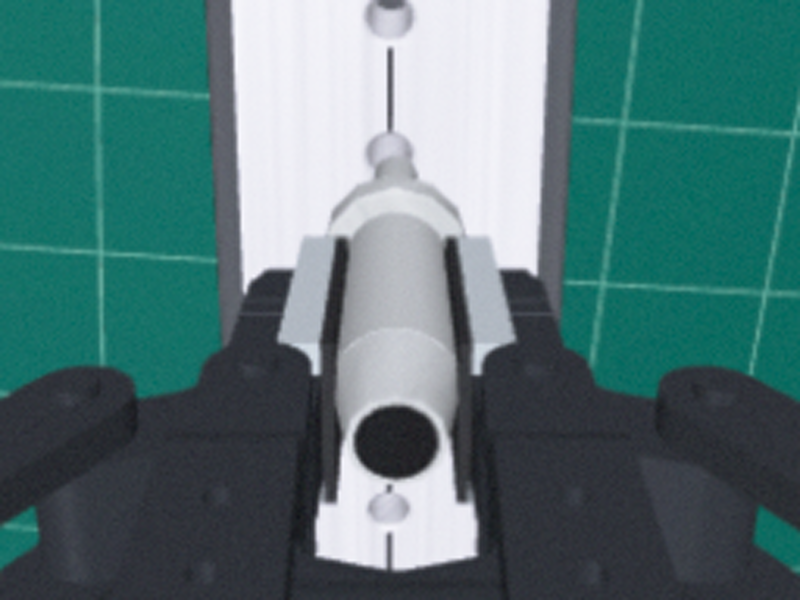

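apply_moves(
  deltas=[
    [0.46,-0.03,0,0,0,0,0],
    [0.46,-0.025,0,0,0,0,0],
    [0,0,0.4,0,0,0,0],
    [0,0,0.3,0,0,0,0],
    [0,0,0,0,0,0,0],
    [0,0,0.1,0,0,0,0],
    [0,0,0.1,0,0,0,0],
    [0,0,0.1,0,0,0,0],
  ],
)

```text
time: 24.72
tool_pos: [461.7, 352.5, 117.9]
tcp_rot: [180.0, -0.0, 93.8]
ft_force: [0.2, -0.9, 0.0]
finger_gap: 14.9
grip_force: 49.3
```

apply_moves(
  deltas=[
    [-0.01,0,0.15,0,0,0,0],
    [0,0,0.2,0,0,0,0],
    [0,0,0.2,0,0,0,0],
    [0,0,0.2,0,0,0,0],
    [0,0,0.2,0,0,0,0],
    [0,0,0.1,0,0,0,0],
    [0,0,0.05,0,0,0,0],
    [0,0,0,0,0,0,0],
  ],
)

```text
time: 25.72
tool_pos: [461.4, 352.2, 84.6]
tcp_rot: [-180.0, 0.0, 93.8]
ft_force: [1.1, -2.8, -2.4]
finger_gap: 14.6
grip_force: 49.3
```

apply_moves(
  deltas=[
    [0,0,0.06,0,0,0,0],
    [0,0,0.03,0,0,0,0],
    [0,0,0,0,0,0,0],
  ],
)

```text
time: 26.1
tool_pos: [461.7, 352.3, 84.1]
tcp_rot: [180.0, 0.0, 93.8]
ft_force: [-6.7, -8.2, 14.9]
finger_gap: 14.3
grip_force: 51.1
```

apply_moves(
  deltas=[
    [0,0,0,0,0,0,0.5],
    [0,0,0,0,0,0,0.5],
    [0,0,0,0,0,0,0.5],
    [0,0,-0.5,0,0,0,0.5],
    [0,0,-0.8,0,0,0,0.5],
    [0,0,-0.9,0,0,0,0.5],
    [-0.5,0,0,0,0,0,0.5],
    [-0.97,0.02,0,0,0,0,0.5],
  ],
)

```text
time: 27.1
tool_pos: [465.0, 308.1, 148.4]
tcp_rot: [180.0, -0.0, 93.9]
ft_force: [-0.1, -0.6, -1.3]
finger_gap: 42.6
grip_force: 0.0
```

apply_moves(
  deltas=[
    [-0.97,0.02,0,0,0,0,0.5],
    [-0.97,0.02,0,0,0,0,0.5],
    [-0.97,0.02,0,0,0,0,0.5],
    [-0.97,0.02,0,0,0,0,0.5],
    [-0.97,0.02,0,0,0,0,0.5],
    [-0.97,0.02,0,0,0,0,0.5],
    [-0.97,0.02,0,0,0,0,0.5],
    [-0.97,0.02,0,0,0,0,0.5],
  ],
)

```text
time: 28.1
tool_pos: [484.5, 74.8, 147.5]
tcp_rot: [-179.9, 0.0, 93.8]
ft_force: [0.4, -0.5, 0.5]
finger_gap: 42.4
grip_force: 0.0
```

apply_moves(
  deltas=[
    [-0.97,0.02,0,0,0,0,0.5],
    [-0.97,0.02,0,0,0,0,0.5],
    [-0.97,0.02,0,0,0,0,0.5],
    [-0.97,0.02,0,0,0,0,0.5],
    [-0.97,0.02,0,0,0,0,0.5],
    [-0.97,0.02,0,0,0,0,0.5],
    [-0.97,0.02,0,0,0,0,0.5],
    [-0.97,0.02,0,0,0,0,0.5],
  ],
)

```text
time: 29.1
tool_pos: [504.4, -156.9, 147.5]
tcp_rot: [-179.9, -0.0, 93.8]
ft_force: [-0.0, 0.3, 0.2]
finger_gap: 42.5
grip_force: 0.0
```

apply_moves(
  deltas=[
    [-0.97,0.02,0,0,0,0,0.5],
    [-0.97,0.02,0,0,0,0,0.5],
    [-0.97,0.02,0,0,0,0,0.5],
    [-0.97,0.02,0,0,0,0,0.5],
    [-0.97,0,0,0,0,0,0.5],
    [-0.5,0,0,0,0,-0.6,0.5],
    [0,0,0,0,0,0,0.5],
    [0,0,0,0,0,0,0.5],
  ],
)

```text
time: 30.1
tool_pos: [517.7, -315.0, 147.6]
tcp_rot: [-180.0, -0.0, 96.5]
ft_force: [-0.3, 0.1, 0.6]
finger_gap: 42.6
grip_force: 0.0
```

```bash
cat >> h.py <<'E'
def grasp_plan(f,near):
    s=sense();im,T=snap('wrist',f);p=np.array(s['tool_pos']);y=s['tcp_rot'][2]
    m=mouth(im,105,T,near);b=m[2];print(m,p.round(2),round(y,2),'units',units(p,(b[0]+.4,b[1],72.5),y).round(3))
def held(f,gz,bore):  # gz: TCP z at grasp; bore: target for zero offset
    s=sense();im,T=snap('wrist',f);p=np.array(s['tool_pos']);y=s['tcp_rot'][2];h=105-gz
    W=tool(s);m=mouth(im,p[2]+h,T,(W@[0,0,-h,1])[:3]);q=np.linalg.inv(W)@np.r_[m[2],1]
    a=np.radians(y);t=np.array([*bore,122])-q[0]*np.array([np.cos(a),np.sin(a),0])
    print('punch in tool',q.round(2),p.round(2),round(y,2),'target',t.round(2),'units',units(p,t,y).round(3))
E
python3 -c "
from h import *
grasp_plan('w8',(518.2,-316,105))"
```

```text
(array([255.2654321 , 221.35802469]), np.int32(162), array([ 517.88670881, -315.5581621 ,  105.        ])) [ 517.71 -315.05  147.62] 96.46 units [-0.019  0.017  2.504]
```

apply_moves(
  deltas=[
    [-0.02,0.02,0.3,0,0,0,0.5],
    [0,0,0.8,0,0,0,0.5],
    [0,0,0.8,0,0,0,0.5],
    [0,0,0.6,0,0,0,0.5],
    [0,0,0,0,0,0,0.5],
    [0,0,0,0,0,0,0.5],
    [0,0,0,0,0,0,0],
    [0,0,0,0,0,0,0],
  ],
)

```text
time: 31.15
tool_pos: [519.6, -316.6, 74.4]
tcp_rot: [179.9, 0.1, 96.5]
ft_force: [0.4, 0.7, 3.4]
finger_gap: 14.5
grip_force: 48.6
```

apply_moves(
  deltas=[
    [0,0,0,0,0,0,0],
    [0,0,0,0,0,0,0],
    [0,0,0,0,0,0,0],
  ],
)

```text
time: 31.52
tool_pos: [519.6, -316.7, 74.4]
tcp_rot: [179.9, 0.1, 96.5]
ft_force: [-0.4, 0.3, 5.6]
finger_gap: 14.9
grip_force: 48.7
```

apply_moves(
  deltas=[
    [0,0,-0.7,0,0,0,0],
    [0,0,-0.9,0,0,0,0],
    [0,0,-0.9,0,0,0.6,0],
    [0.5,-0.01,0,0,0,0,0],
    [0.97,-0.02,0,0,0,0,0],
    [0.97,-0.02,0,0,0,0,0],
    [0.97,-0.02,0,0,0,0,0],
    [0.97,-0.02,0,0,0,0,0],
  ],
)

```text
time: 32.52
tool_pos: [506.6, -183.1, 147.1]
tcp_rot: [-179.9, -0.1, 93.9]
ft_force: [0.4, 0.6, -0.7]
finger_gap: 14.4
grip_force: 49.2
```

apply_moves(
  deltas=[
    [0.97,-0.02,0,0,0,0,0],
    [0.97,-0.02,0,0,0,0,0],
    [0.97,-0.02,0,0,0,0,0],
    [0.97,-0.02,0,0,0,0,0],
    [0.97,-0.02,0,0,0,0,0],
    [0.97,-0.02,0,0,0,0,0],
    [0.97,-0.02,0,0,0,0,0],
    [0.97,-0.02,0,0,0,0,0],
  ],
)

```text
time: 33.52
tool_pos: [486.0, 48.4, 147.2]
tcp_rot: [-179.9, -0.0, 93.9]
ft_force: [0.4, -0.1, -0.4]
finger_gap: 14.3
grip_force: 49.2
```

apply_moves(
  deltas=[
    [0.97,-0.02,0,0,0,0,0],
    [0.97,-0.02,0,0,0,0,0],
    [0.97,-0.02,0,0,0,0,0],
    [0.97,-0.02,0,0,0,0,0],
    [0.97,-0.02,0,0,0,0,0],
    [0.97,-0.02,0,0,0,0,0],
    [0.97,-0.02,0,0,0,0,0],
    [0.97,-0.02,0,0,0,0,0],
  ],
)

```text
time: 34.52
tool_pos: [465.6, 279.8, 147.2]
tcp_rot: [-179.9, 0.0, 93.9]
ft_force: [-0.6, -0.6, -0.5]
finger_gap: 15.1
grip_force: 49.2
```

apply_moves(
  deltas=[
    [0.97,0,0,0,0,0,0],
    [0.4,0,0,0,0,0,0],
    [0,0,0,0,0,0,0],
    [0,0,0,0,0,0,0],
    [0,0,0,0,0,0,0],
  ],
)

```text
time: 35.15
tool_pos: [464.7, 318.9, 148.0]
tcp_rot: [-180.0, 0.0, 93.7]
ft_force: [-0.2, -0.0, 0.4]
finger_gap: 14.6
grip_force: 49.2
```

```bash
python3 -c "
from h import *
held('w9',73,(463.4,321.5))"
```

```text
punch in tool [  1.67  -0.48 -32.     1.  ] [464.73 318.87 148.04] 93.73 target [463.51 319.83 122.  ] units [ 0.035 -0.038  0.868]
```

apply_moves(
  deltas=[
    [0.05,-0.045,0,0,0,0,0],
    [0,0,0.4,0,0,0,0],
    [0,0,0.3,0,0,0,0],
    [0,0,0,0,0,0,0],
    [0,0,0.1,0,0,0,0],
    [0,0,0.1,0,0,0,0],
    [0,0,0.1,0,0,0,0],
  ],
)

```text
time: 36.08
tool_pos: [463.3, 321.2, 118.2]
tcp_rot: [180.0, 0.0, 93.8]
ft_force: [0.8, -2.0, 1.6]
finger_gap: 15.0
grip_force: 49.4
```

apply_moves(
  deltas=[
    [-0.015,0,0.15,0,0,0,0],
    [0,0,0.2,0,0,0,0],
    [0,0,0.2,0,0,0,0],
    [0,0,0.2,0,0,0,0],
    [0,0,0.2,0,0,0,0],
    [0,0,0.13,0,0,0,0],
    [0,0,0.06,0,0,0,0],
    [0,0,0,0,0,0,0],
  ],
)

```text
time: 37.08
tool_pos: [463.2, 320.6, 84.4]
tcp_rot: [-180.0, 0.0, 93.8]
ft_force: [-2.0, -4.3, 4.3]
finger_gap: 14.5
grip_force: 50.0
```

apply_moves(
  deltas=[
    [0,0,0.05,0,0,0,0],
    [0,0,0,0,0,0,0],
  ],
)

```text
time: 37.33
tool_pos: [463.3, 320.7, 84.3]
tcp_rot: [180.0, 0.0, 93.8]
ft_force: [-6.0, -6.6, 16.1]
finger_gap: 14.4
grip_force: 51.4
```

apply_moves(
  deltas=[
    [0,0,0,0,0,0,0.5],
    [0,0,0,0,0,0,0.5],
    [0,0,0,0,0,0,0.5],
    [0,0,-0.5,0,0,0,0.5],
    [0,0,-0.8,0,0,0,0.5],
    [0,0,-0.9,0,0,0,0.5],
    [-0.5,0,0,0,0,0,0.5],
    [-0.97,0.02,0,0,0,0,0.5],
  ],
)

```text
time: 38.33
tool_pos: [466.7, 276.5, 148.7]
tcp_rot: [180.0, -0.0, 93.9]
ft_force: [0.2, 0.2, 0.1]
finger_gap: 42.6
grip_force: 0.0
```

apply_moves(
  deltas=[
    [-0.97,0.02,0,0,0,0,0.5],
    [-0.97,0.02,0,0,0,0,0.5],
    [-0.97,0.02,0,0,0,0,0.5],
    [-0.97,0.02,0,0,0,0,0.5],
    [-0.97,0.02,0,0,0,0,0.5],
    [-0.97,0.02,0,0,0,0,0.5],
    [-0.97,0.02,0,0,0,0,0.5],
    [-0.97,0.02,0,0,0,0,0.5],
  ],
)

```text
time: 39.33
tool_pos: [486.1, 43.3, 147.8]
tcp_rot: [-179.9, 0.0, 93.8]
ft_force: [0.8, 0.1, 0.1]
finger_gap: 42.7
grip_force: 0.0
```

apply_moves(
  deltas=[
    [-0.97,0.02,0,0,0,0,0.5],
    [-0.97,0.02,0,0,0,0,0.5],
    [-0.97,0.02,0,0,0,0,0.5],
    [-0.97,0.02,0,0,0,0,0.5],
    [-0.97,0.02,0,0,0,0,0.5],
    [-0.97,0.02,0,0,0,0,0.5],
    [-0.97,0.02,0,0,0,0,0.5],
    [-0.97,0.02,0,0,0,0,0.5],
  ],
)

```text
time: 40.33
tool_pos: [506.1, -188.4, 147.8]
tcp_rot: [-179.9, -0.0, 93.8]
ft_force: [0.5, 0.2, 0.4]
finger_gap: 42.7
grip_force: 0.0
```

apply_moves(
  deltas=[
    [-0.97,0.02,0,0,0,0,0.5],
    [-0.97,0.02,0,0,0,0,0.5],
    [-0.97,0.02,0,0,0,0,0.5],
    [-0.97,0.02,0,0,0,0,0.5],
    [-0.97,0.05,0,0,0,0,0.5],
    [-0.5,0,0,0,0,-0.6,0.5],
    [0,0,0,0,0,0,0.5],
    [0,0,0,0,0,0,0.5],
  ],
)

```text
time: 41.32
tool_pos: [520.8, -346.5, 147.8]
tcp_rot: [-180.0, -0.1, 96.5]
ft_force: [-0.6, 0.6, 0.1]
finger_gap: 42.7
grip_force: 0.0
```

```bash
python3 -c "
from h import *
grasp_plan('w10',(521.6,-347.5,105))"
```

```text
(array([255.94478528, 221.79141104]), np.int32(163), array([ 521.43757827, -347.30127779,  105.        ])) [ 520.84 -346.49  147.85] 96.47 units [-0.031  0.03   2.512]
```

apply_moves(
  deltas=[
    [0,-0.01,0.3,0,0,0,0.5],
    [0,0,0.8,0,0,0,0.5],
    [0,0,0.8,0,0,0,0.5],
    [0,0,0.6,0,0,0,0.5],
    [0,0,0,0,0,0,0.5],
    [0,0,0,0,0,0,0],
    [0,0,0,0,0,0,0],
    [0,0,0,0,0,0,0],
  ],
)

```text
time: 42.38
tool_pos: [522.0, -347.7, 74.9]
tcp_rot: [179.9, 0.1, 96.5]
ft_force: [-0.3, 0.5, 3.4]
finger_gap: 14.4
grip_force: 48.8
```

apply_moves(
  deltas=[
    [0,0,0,0,0,0,0],
    [0,0,0,0,0,0,0],
    [0,0,0,0,0,0,0],
  ],
)

```text
time: 42.75
tool_pos: [522.0, -347.7, 74.9]
tcp_rot: [179.9, 0.1, 96.5]
ft_force: [0.0, -0.0, 6.4]
finger_gap: 14.8
grip_force: 48.8
```

apply_moves(
  deltas=[
    [0,0,-0.7,0,0,0,0],
    [0,0,-0.9,0,0,0,0],
    [0,0,-0.9,0,0,0.6,0],
    [0.5,-0.02,0,0,0,0,0],
    [0.97,-0.02,0,0,0,0,0],
    [0.97,-0.02,0,0,0,0,0],
    [0.97,-0.02,0,0,0,0,0],
    [0.97,-0.02,0,0,0,0,0],
  ],
)

```text
time: 43.75
tool_pos: [508.1, -213.8, 146.5]
tcp_rot: [-179.9, -0.1, 93.9]
ft_force: [1.6, 0.5, -0.3]
finger_gap: 14.7
grip_force: 49.4
```

apply_moves(
  deltas=[
    [0.97,-0.02,0,0,0,0,0],
    [0.97,-0.02,0,0,0,0,0],
    [0.97,-0.02,0,0,0,0,0],
    [0.97,-0.02,0,0,0,0,0],
    [0.97,-0.02,0,0,0,0,0],
    [0.97,-0.02,0,0,0,0,0],
    [0.97,-0.02,0,0,0,0,0],
    [0.97,-0.02,0,0,0,0,0],
  ],
)

```text
time: 44.75
tool_pos: [487.5, 17.5, 146.6]
tcp_rot: [-179.8, -0.0, 93.9]
ft_force: [0.8, -0.6, -0.4]
finger_gap: 14.5
grip_force: 49.4
```

apply_moves(
  deltas=[
    [0.97,-0.02,0,0,0,0,0],
    [0.97,-0.02,0,0,0,0,0],
    [0.97,-0.02,0,0,0,0,0],
    [0.97,-0.02,0,0,0,0,0],
    [0.97,-0.02,0,0,0,0,0],
    [0.97,-0.02,0,0,0,0,0],
    [0.97,-0.02,0,0,0,0,0],
    [0.97,-0.02,0,0,0,0,0],
  ],
)

```text
time: 45.75
tool_pos: [467.1, 248.7, 146.6]
tcp_rot: [-179.8, 0.0, 93.9]
ft_force: [-0.1, -1.3, -1.5]
finger_gap: 15.0
grip_force: 49.4
```

apply_moves(
  deltas=[
    [0.97,-0.02,0,0,0,0,0],
    [0.4,-0.02,0,0,0,0,0],
    [0,0,0,0,0,0,0],
    [0,0,0,0,0,0,0],
    [0,0,0,0,0,0,0],
  ],
)

```text
time: 46.38
tool_pos: [465.4, 287.8, 148.3]
tcp_rot: [-180.0, 0.0, 93.7]
ft_force: [-0.2, 0.5, -1.6]
finger_gap: 14.9
grip_force: 49.4
```

```bash
python3 -c "
from h import *
held('w11',74.4,(465.4,289.6))"
```

```text
punch in tool [  0.06  -0.52 -30.6    1.  ] [465.42 287.84 148.33] 93.73 target [465.4  289.54 122.  ] units [0.057 0.003 0.878]
```

apply_moves(
  deltas=[
    [0.045,-0.01,0,0,0,0,0],
    [0,0,0.4,0,0,0,0],
    [0,0,0.3,0,0,0,0],
    [0,0,0,0,0,0,0],
    [0,0,0.1,0,0,0,0],
    [0,0,0.1,0,0,0,0],
    [0,0,0.1,0,0,0,0],
  ],
)

```text
time: 47.3
tool_pos: [465.1, 290.0, 118.5]
tcp_rot: [180.0, 0.0, 93.8]
ft_force: [0.2, -1.4, -0.1]
finger_gap: 14.8
grip_force: 49.6
```

apply_moves(
  deltas=[
    [-0.015,0,0.15,0,0,0,0],
    [0,0,0.2,0,0,0,0],
    [0,0,0.2,0,0,0,0],
    [0,0,0.2,0,0,0,0],
    [0,0,0.2,0,0,0,0],
    [0,0,0.13,0,0,0,0],
    [0,0,0.06,0,0,0,0],
    [0,0,0,0,0,0,0],
  ],
)

```text
time: 48.3
tool_pos: [464.9, 289.5, 84.8]
tcp_rot: [-180.0, 0.0, 93.8]
ft_force: [-1.9, -2.9, 5.2]
finger_gap: 14.4
grip_force: 50.4
```

apply_moves(
  deltas=[
    [0,0,0.05,0,0,0,0],
    [0,0,0,0,0,0,0],
  ],
)

```text
time: 48.55
tool_pos: [465.1, 289.6, 84.8]
tcp_rot: [180.0, 0.0, 93.8]
ft_force: [-7.4, -7.1, 17.9]
finger_gap: 14.9
grip_force: 51.8
```

apply_moves(
  deltas=[
    [0,0,0,0,0,0,0.5],
    [0,0,0,0,0,0,0.5],
    [0,0,0,0,0,0,0.5],
    [0,0,-0.5,0,0,0,0.5],
    [0,0,-0.8,0,0,0,0.5],
    [0,0,-0.9,0,0,0,0.5],
    [-0.5,0,0,0,0,0,0.5],
    [-0.97,0.02,0,0,0,0,0.5],
  ],
)

```text
time: 49.55
tool_pos: [468.5, 245.3, 149.0]
tcp_rot: [180.0, -0.0, 93.9]
ft_force: [-1.5, -0.4, 0.2]
finger_gap: 43.0
grip_force: 0.0
```

apply_moves(
  deltas=[
    [-0.97,0.02,0,0,0,0,0.5],
    [-0.97,0.02,0,0,0,0,0.5],
    [-0.97,0.02,0,0,0,0,0.5],
    [-0.97,0.02,0,0,0,0,0.5],
    [-0.97,0.02,0,0,0,0,0.5],
    [-0.97,0.02,0,0,0,0,0.5],
    [-0.97,0.02,0,0,0,0,0.5],
    [-0.97,0.02,0,0,0,0,0.5],
  ],
)

```text
time: 50.55
tool_pos: [487.8, 12.1, 148.1]
tcp_rot: [-179.9, 0.0, 93.8]
ft_force: [0.8, 0.0, -0.9]
finger_gap: 42.8
grip_force: 0.0
```

apply_moves(
  deltas=[
    [-0.97,0.02,0,0,0,0,0.5],
    [-0.97,0.02,0,0,0,0,0.5],
    [-0.97,0.02,0,0,0,0,0.5],
    [-0.97,0.02,0,0,0,0,0.5],
    [-0.97,0.02,0,0,0,0,0.5],
    [-0.97,0.02,0,0,0,0,0.5],
    [-0.97,0.02,0,0,0,0,0.5],
    [-0.97,0.02,0,0,0,0,0.5],
  ],
)

```text
time: 51.55
tool_pos: [507.8, -219.6, 148.0]
tcp_rot: [-179.9, -0.0, 93.8]
ft_force: [-0.6, -0.3, 0.4]
finger_gap: 42.5
grip_force: 0.0
```

apply_moves(
  deltas=[
    [-0.97,0.02,0,0,0,0,0.5],
    [-0.97,0.02,0,0,0,0,0.5],
    [-0.97,0.02,0,0,0,0,0.5],
    [-0.97,0.02,0,0,0,0,0.5],
    [-0.97,0.09,0,0,0,0,0.5],
    [-0.53,0,0,0,0,-0.6,0.5],
    [0,0,0,0,0,0,0.5],
    [0,0,0,0,0,0,0.5],
  ],
)

```text
time: 52.55
tool_pos: [523.8, -378.5, 148.2]
tcp_rot: [-180.0, -0.1, 96.5]
ft_force: [-1.0, -0.2, -0.3]
finger_gap: 42.8
grip_force: 0.0
```

```bash
python3 -c "
from h import *
grasp_plan('w12',(525.2,-379.3,105))"
```

```text
(array([257.04294479, 221.48466258]), np.int32(163), array([ 525.0659855, -379.1548131,  105.       ])) [ 523.85 -378.48  148.16] 96.46 units [-0.028  0.051  2.522]
```

apply_moves(
  deltas=[
    [0,0.01,0.3,0,0,0,0.5],
    [0,0,0.8,0,0,0,0.5],
    [0,0,0.8,0,0,0,0.5],
    [0,0,0.62,0,0,0,0.5],
    [0,0,0,0,0,0,0.5],
    [0,0,0,0,0,0,0],
    [0,0,0,0,0,0,0],
    [0,0,0,0,0,0,0],
  ],
)

```text
time: 53.6
tool_pos: [525.5, -379.7, 74.6]
tcp_rot: [179.9, 0.1, 96.5]
ft_force: [0.3, -0.3, 4.5]
finger_gap: 15.0
grip_force: 48.8
```

apply_moves(
  deltas=[
    [0,0,0,0,0,0,0],
    [0,0,0,0,0,0,0],
    [0,0,0,0,0,0,0],
  ],
)

```text
time: 53.98
tool_pos: [525.5, -379.7, 74.6]
tcp_rot: [179.9, 0.1, 96.5]
ft_force: [-0.0, 0.4, 5.4]
finger_gap: 14.6
grip_force: 48.8
```

apply_moves(
  deltas=[
    [0,0,-0.7,0,0,0,0],
    [0,0,-0.9,0,0,0,0],
    [0,0,-0.9,0,0,0.6,0],
    [0.5,-0.04,0,0,0,0,0],
    [0.97,-0.04,0,0,0,0,0],
    [0.97,-0.03,0,0,0,0,0],
    [0.97,-0.02,0,0,0,0,0],
    [0.97,-0.02,0,0,0,0,0],
  ],
)

```text
time: 54.98
tool_pos: [510.2, -245.8, 146.2]
tcp_rot: [-179.9, -0.1, 93.9]
ft_force: [0.1, 0.4, -0.6]
finger_gap: 14.5
grip_force: 49.4
```

apply_moves(
  deltas=[
    [0.97,-0.02,0,0,0,0,0],
    [0.97,-0.02,0,0,0,0,0],
    [0.97,-0.02,0,0,0,0,0],
    [0.97,-0.02,0,0,0,0,0],
    [0.97,-0.02,0,0,0,0,0],
    [0.97,-0.02,0,0,0,0,0],
    [0.97,-0.02,0,0,0,0,0],
    [0.97,-0.02,0,0,0,0,0],
  ],
)

```text
time: 55.98
tool_pos: [489.6, -14.5, 146.3]
tcp_rot: [-179.9, -0.0, 93.9]
ft_force: [-0.7, -0.1, -1.0]
finger_gap: 14.7
grip_force: 49.4
```

apply_moves(
  deltas=[
    [0.97,-0.02,0,0,0,0,0],
    [0.97,-0.02,0,0,0,0,0],
    [0.97,-0.02,0,0,0,0,0],
    [0.97,-0.02,0,0,0,0,0],
    [0.97,-0.02,0,0,0,0,0],
    [0.97,-0.02,0,0,0,0,0],
    [0.97,-0.02,0,0,0,0,0],
    [0.97,-0.02,0,0,0,0,0],
  ],
)

```text
time: 56.98
tool_pos: [469.2, 216.7, 146.3]
tcp_rot: [-179.8, 0.0, 93.9]
ft_force: [-0.0, -0.6, -0.6]
finger_gap: 14.6
grip_force: 49.4
```

apply_moves(
  deltas=[
    [0.97,-0.02,0,0,0,0,0],
    [0.43,-0.02,0,0,0,0,0],
    [0,0,0,0,0,0,0],
    [0,0,0,0,0,0,0],
    [0,0,0,0,0,0,0],
  ],
)

```text
time: 57.6
tool_pos: [467.5, 256.7, 148.0]
tcp_rot: [-180.0, 0.0, 93.7]
ft_force: [0.1, 0.7, 0.0]
finger_gap: 14.9
grip_force: 49.4
```

```bash
python3 -c "
from h import *
held('w13',74.8,(467.3,257.7))"
```

```text
punch in tool [ -0.25  -0.53 -30.2    1.  ] [467.46 256.72 148.02] 93.72 target [467.28 257.95 122.  ] units [ 0.042 -0.003  0.867]
```

apply_moves(
  deltas=[
    [0.025,-0.015,0,0,0,0,0],
    [0,0,0.4,0,0,0,0],
    [0,0,0.3,0,0,0,0],
    [0,0,0,0,0,0,0],
    [0,0,0.1,0,0,0,0],
    [0,0,0.1,0,0,0,0],
    [0,0,0.1,0,0,0,0],
  ],
)

```text
time: 58.52
tool_pos: [467.1, 258.2, 118.3]
tcp_rot: [180.0, 0.0, 93.8]
ft_force: [1.1, -2.3, 0.7]
finger_gap: 14.3
grip_force: 49.6
```

apply_moves(
  deltas=[
    [-0.015,0.01,0.15,0,0,0,0],
    [0,0,0.2,0,0,0,0],
    [0,0,0.2,0,0,0,0],
    [0,0,0.2,0,0,0,0],
    [0,0,0.2,0,0,0,0],
    [0,0,0.13,0,0,0,0],
    [0,0,0.06,0,0,0,0],
    [0,0,0,0,0,0,0],
  ],
)

```text
time: 59.52
tool_pos: [467.2, 257.7, 84.6]
tcp_rot: [-180.0, 0.0, 93.8]
ft_force: [-3.2, -5.7, 6.3]
finger_gap: 14.7
grip_force: 50.6
```

apply_moves(
  deltas=[
    [0,0,0.06,0,0,0,0],
    [0,0,0,0,0,0,0],
  ],
)

```text
time: 59.78
tool_pos: [467.4, 257.8, 84.5]
tcp_rot: [180.0, 0.0, 93.8]
ft_force: [-9.6, -9.1, 22.7]
finger_gap: 14.4
grip_force: 52.4
```

apply_moves(
  deltas=[
    [0,0,0,0,0,0,0.5],
    [0,0,0,0,0,0,0.5],
    [0,0,0,0,0,0,0.5],
    [0,0,-0.5,0,0,0,0.5],
    [0,0,-0.9,0,0,0,0.5],
    [0,0,-0.9,0,0,0,1],
    [-0.6,0,-0.9,0,0,0,1],
    [-1,0,-0.9,0,0,0,1],
  ],
)

```text
time: 60.78
tool_pos: [470.4, 210.2, 207.2]
tcp_rot: [179.9, -0.0, 93.9]
ft_force: [0.4, -0.2, -0.2]
finger_gap: 85.5
grip_force: 0.0
```

apply_moves(
  deltas=[
    [-1,0,-0.9,0,0,0,1],
    [-1,0,-0.4,0,0,0,1],
    [-1,0,0,0,0,0,1],
    [-1,0,0,0,0,0,1],
    [-1,0,0,0,0,0,1],
    [0,0,0,0,0,0,1],
    [0,0,0,0,0,0,1],
  ],
)

```text
time: 61.65
tool_pos: [480.3, 60.7, 244.8]
tcp_rot: [180.0, -0.0, 93.8]
ft_force: [-1.1, -0.4, 0.5]
finger_gap: 85.6
grip_force: 0.0
```

```bash
python3 - <<'E'
from h import *
im,T=snap('wrist','w14');cv2.imwrite('pics/w14b.png',cv2.resize(cv2.imread('pics/w14.png'),(800,600),interpolation=cv2.INTER_CUBIC))
print(sense()['tool_pos'],sense()['tcp_rot'])
E
```

```text
[480.26369902  60.99485999 244.59241146] [ 1.79966641e+02 -2.42627343e-02  9.38003230e+01]
```

View pics/w14b.png

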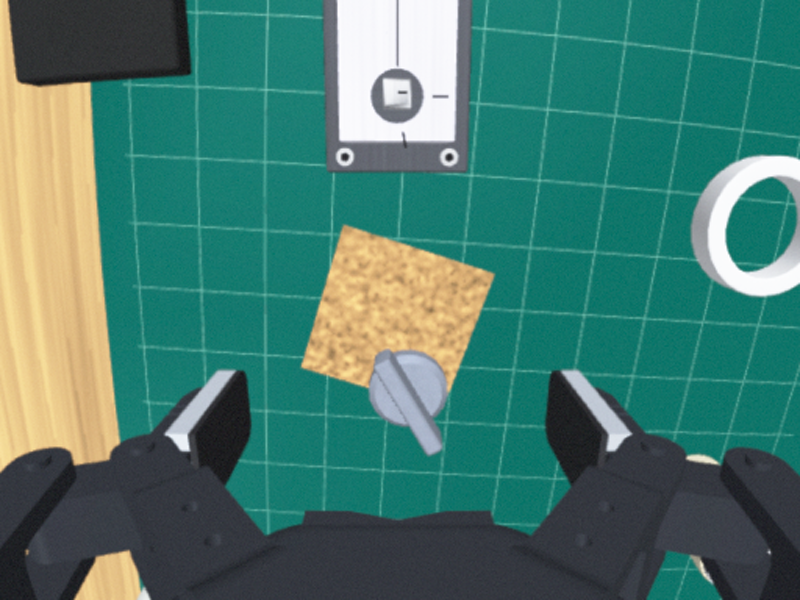

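The handle has been knocked to the pad's near edge. Its wing runs from (385,353) to (434,452), with the flange centre near (408,388), the pad corners at (345,226), (494,274) and (302,367), and the stud top centred at (398,93) with its line pointing right.

```bash
python3 - <<'E'
from h import *
T=np.load('pics/w14.npy');im=cv2.imread('pics/w14.png')
g=lambda c,z:atz('wrist',np.array(c)*.64,z,T)
a,b=g((385,353),46),g((434,451),46);print('wing',a.round(1),b.round(1),np.linalg.norm(a-b),(a+b)/2,np.degrees(np.arctan2(*(a-b)[[1,0]])))
print('flange',g((408,388),20))
c=[g(q,0) for q in [(345,226),(494,274),(302,367)]];print('pad',np.round(c,1),(c[1]+c[2])/2,np.linalg.norm(c[1]-c[0]))
print('stud top',g((398,93),73),'line',g((398,92.5),73)-g((408,93.5),73))
cv2.imwrite('pics/s.png',np.hstack([cv2.resize(im[40:104,215:301],(400,298),interpolation=cv2.INTER_CUBIC),cv2.resize(im[215:300,205:315],(386,298),interpolation=cv2.INTER_CUBIC)]))
E
```

```text
wing [476.   -5.3  46. ] [517.2 -81.5  46. ] 86.65551379880874 [496.55476115 -43.40398392  46.        ] 118.38639068337201
flange [495.46373149 -43.481454    20.        ]
pad [[440.2  75.7   0. ]
 [555.7  46.5   0. ]
 [409.8 -40.3   0. ]] [482.72502556   3.08692157   0.        ] 119.16698254958273
stud top [473.81333469 163.46832974  73.        ] line [-5.71663118  0.16437127  0.        ]
```

View pics/s.png

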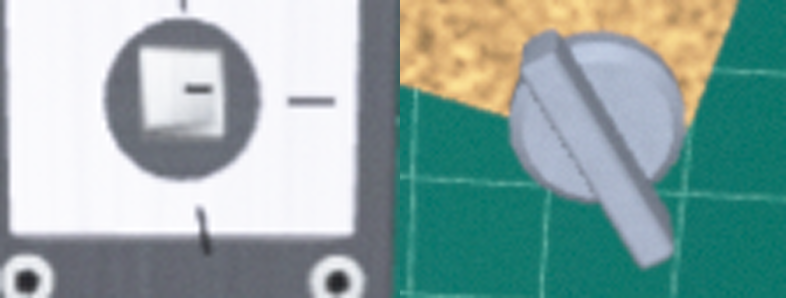

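```bash
python3 - <<'E'
from h import *
T=np.load('pics/w14.npy')
g=lambda u,v,z:atz('wrist',(205+(u-400)/3.51,215+v/3.506),z,T)
for p,q in [((527,75),(640,268)),((560,35),(672,245))]:
    a,b=g(*p,46),g(*q,46);print(a.round(1),b.round(1),np.linalg.norm(a-b),np.degrees(np.arctan2(*(a-b)[[1,0]])))
m=lambda u,v:atz('wrist',(215+u/4.65,40+v/4.656),73,T)
for p,q in [((139,46),(219,53)),((139,46),(146,131)),((219,53),(223,137)),((186,90),(212,90))]:
    d=m(*q)-m(*p);print(d.round(1),np.degrees(np.arctan2(d[1],d[0])))
s=sense();p=np.array(s['tool_pos']);print(p,units(p,(496.3,-43.4,100),120))
E
```

```text
[470.9 -18.1  46. ] [512.4 -85.6  46. ] 79.22279383509871 121.5278631212631
[480.5  -3.9  46. ] [522.2 -76.2  46. ] 83.4777077343426 120.01186732459519
[15.3 -0.3  0. ] -0.9986317588155331
[  2.3 -15.5   0. ] -81.60216990928753
[  1.9 -15.3   0. ] -83.10271882068598
[5.  0.3 0. ] 3.8366147426995885
[480.26369902  60.99485999 244.59241146] [-3.28089171 -1.2769862   4.81974705]
```

apply_moves(
  deltas=[
    [0,0,0,0,0,-0.97,0.6],
    [0,0,0,0,0,-1,0.6],
    [0,0,0,0,0,-1,0.6],
    [0,0,0,0,0,-1,0.6],
    [0,0,0,0,0,-1,0.6],
    [0,0,0,0,0,-0.9,0.6],
    [-0.8,-0.32,0.8,0,0,0,0.6],
    [-0.8,-0.33,0.9,0,0,0,0.6],
  ],
)

```text
time: 62.7
tool_pos: [488.6, 9.8, 193.3]
tcp_rot: [179.9, 0.0, 120.8]
ft_force: [-0.2, 0.4, -0.3]
finger_gap: 51.2
grip_force: 0.0
```

apply_moves(
  deltas=[
    [-0.83,-0.33,0.9,0,0,0,0.6],
    [-0.84,-0.33,0.9,0,0,0,0.6],
    [0,0,0.9,0,0,0,0.6],
    [0,0,0.5,0,0,0,0.6],
    [0,0,0,0,0,0,0.6],
    [0,0,0,0,0,0,0.6],
  ],
)

```text
time: 63.45
tool_pos: [497.3, -43.7, 98.3]
tcp_rot: [179.9, 0.1, 120.7]
ft_force: [0.3, -0.2, 0.3]
finger_gap: 51.4
grip_force: 0.0
```

```bash
python3 - <<'E'
from h import *
im,T=snap('wrist','w15');cv2.imwrite('pics/w15b.png',cv2.resize(cv2.imread('pics/w15.png'),(800,600),interpolation=cv2.INTER_CUBIC))
s=sense();p=np.array(s['tool_pos']);print(p,s['tcp_rot'],units(p,(496.3,-43.4,38.5),s['tcp_rot'][2]))
E
```

```text
[497.49815304 -43.8179764   98.52579615] [1.79904295e+02 8.03240124e-02 1.20733657e+02] [ 0.03238621 -0.02720897  2.00085987]
```

View pics/w15b.png

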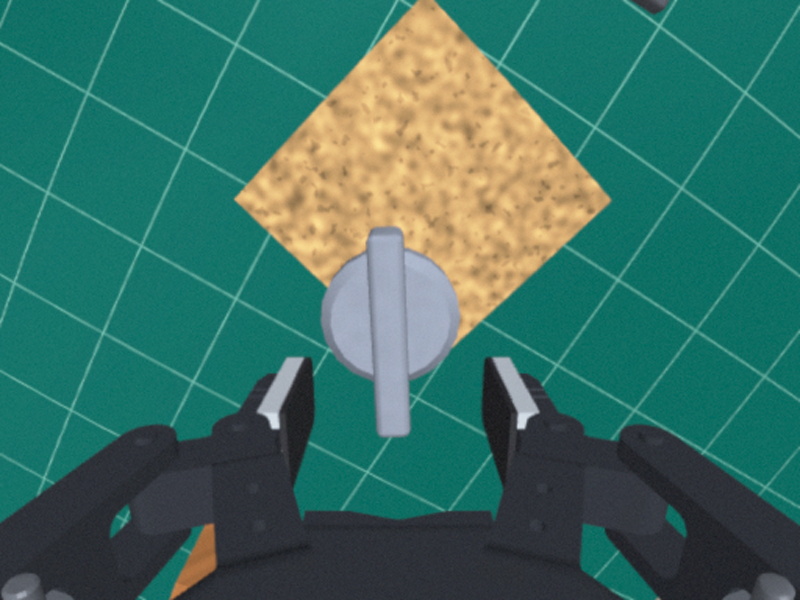

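```bash
python3 - <<'E'
from h import *
T=np.load('pics/w15.npy');g=lambda c:atz('wrist',np.array(c)*.64,46,T)
a,b=g((385.5,232)),g((393,436));m=(a+b)/2;yw=np.degrees(np.arctan2(*(a-b)[[1,0]]));print(np.linalg.norm(a-b),m,yw)
print(atz('wrist',np.array((391,314))*.64,20,T))
p=np.array([497.5,-43.8,98.5]);print(units(p,(m[0]+.4,m[1]+.2,39),yw),(120.73-yw)/4.584)
for c in [(236,200),(610,200),(427,-3)]: print(atz('wrist',np.array(c)*.64,0,T).round(1))
E
```

```text
83.87296179097768 [495.17600605 -47.05774608  46.        ] 122.49607476469606
[494.21913455 -44.75818093  20.        ]
[-0.05151131 -0.10885     1.98333333] -0.38526936402619055
[409.4 -39.7   0. ]
[555.6  47.7   0. ]
[439.7  76.5  -0. ]
```

apply_moves(
  deltas=[
    [-0.03,-0.11,0,0,0,-0.38,0.6],
    [0,0,0.7,0,0,0,0.6],
    [0,0,0.7,0,0,0,0.6],
    [0,0,0.5,0,0,0,0.6],
    [0,0,0,0,0,0,0.6],
    [0,0,0,0,0,0,0.6],
  ],
  grip_force=60,
)

```text
time: 64.25
tool_pos: [494.7, -46.7, 40.9]
tcp_rot: [180.0, 0.0, 122.4]
ft_force: [-0.6, -0.9, 0.2]
finger_gap: 51.5
grip_force: 0.0
```

apply_moves(
  deltas=[
    [0,0,0.07,0,0,0,0.6],
    [0,0,0,0,0,0,0],
    [0,0,0,0,0,0,0],
    [0,0,0,0,0,0,0],
    [0,0,0,0,0,0,0],
    [0,0,0,0,0,0,0],
    [0,0,0,0,0,0,0],
  ],
)

```text
time: 65.12
tool_pos: [494.4, -46.7, 38.4]
tcp_rot: [180.0, 0.0, 122.4]
ft_force: [-0.7, 0.0, 5.3]
finger_gap: 12.8
grip_force: 59.6
```

```bash
python3 - <<'E'
from h import *
s=sense();p=np.array(s['tool_pos']);print(p,s['tcp_rot'],s['ft_force'],s['finger_gap'],units(p,(473.3,163.9-20,130),93.5),(s['tcp_rot'][2]-93.5)/4.584)
E
```

```text
[494.44175858 -46.65111653  38.3816488 ] [1.79972881e+02 2.79079000e-02 1.22428814e+02] [-0.69497133  0.01307861  5.27380184] 12.837124529588634 [ 6.38287913 -0.31564859 -3.05394504] 6.310823303190441
```

apply_moves(
  deltas=[
    [0,0,-0.6,0,0,0,0],
    [0,0,-0.9,0,0,0,0],
    [0,0,-0.9,0,0,0,0],
    [0,0,-0.8,0,0,0.7,0],
    [0,0,0,0,0,0.9,0],
    [0,0,0,0,0,0.9,0],
    [0,0,0,0,0,0.95,0],
    [0,0,0,0,0,0.95,0],
  ],
)

```text
time: 66.12
tool_pos: [493.6, -46.5, 134.4]
tcp_rot: [-180.0, -0.0, 102.1]
ft_force: [0.3, -0.1, -4.2]
finger_gap: 12.9
grip_force: 58.9
```

apply_moves(
  deltas=[
    [0,0,0,0,0,0.95,0],
    [0,0,0,0,0,0.95,0],
    [0.8,-0.06,0,0,0,0,0],
    [0.95,-0.06,0,0,0,0,0],
    [0.95,-0.06,0,0,0,0,0],
    [0.95,-0.06,0,0,0,0,0],
    [0.95,-0.06,0,0,0,0,0],
    [0.9,0,0,0,0,0,0],
  ],
)

```text
time: 67.12
tool_pos: [474.2, 118.4, 134.4]
tcp_rot: [-180.0, 0.0, 93.6]
ft_force: [-0.2, 0.2, -3.4]
finger_gap: 12.9
grip_force: 58.9
```

apply_moves(
  deltas=[
    [0.2,0,0,0,0,0,0],
    [0,0,0,0,0,0,0],
    [0,0,0,0,0,0,0],
  ],
)

```text
time: 67.5
tool_pos: [474.6, 122.7, 134.1]
tcp_rot: [-180.0, 0.0, 93.5]
ft_force: [-0.1, -0.3, -2.8]
finger_gap: 12.8
grip_force: 58.9
```

```bash
python3 - <<'E'
from h import *
s=sense();im,T=snap('wrist','w16');cv2.imwrite('pics/w16b.png',cv2.resize(cv2.imread('pics/w16.png')[90:330,96:416],(800,600),interpolation=cv2.INTER_CUBIC))
p=np.array(s['tool_pos']);print(p,s['tcp_rot'],s['ft_force'],(proj('wrist',(472.7,163.9,73),T)-[96,90])*2.5)
E
```

```text
[474.56537381 122.74668544 134.06310623] [-1.79993528e+02  2.19389068e-02  9.35150928e+01] [-0.085491   -0.28124457 -2.80877524] [400.14924778 135.71498748]
```

View pics/w16b.png

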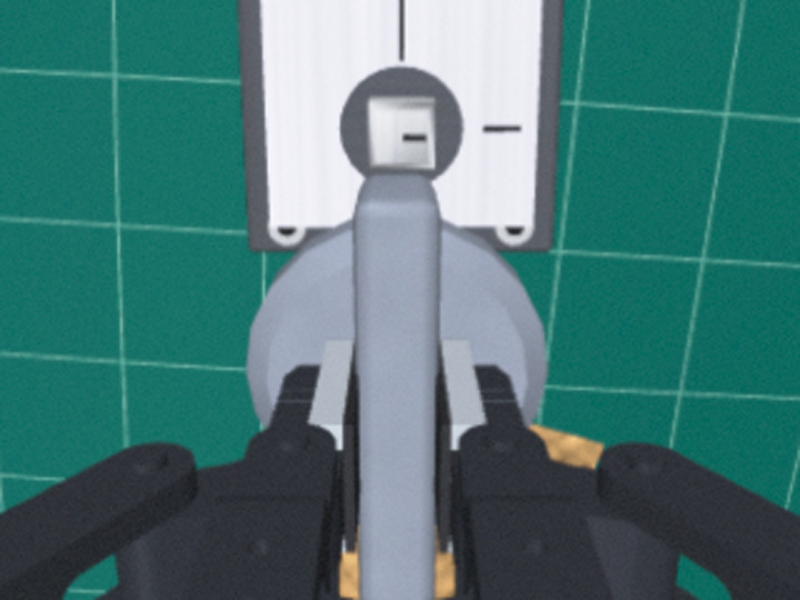

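```bash
python3 - <<'E'
from h import *
T=np.load('pics/w16.npy');W=T@np.linalg.inv(np.array(camera_info('wrist')['tool_from_camera']))
P=lambda x,y,z:((proj('wrist',(W@[x,y,z,1])[:3],T)-[96,90])*2.5).round(1)
for x in (41,42,43):print(x,P(x,-.5,-7.6),P(x,-.5,18.4))
for z in (18.4,38.4):
  c=np.array([P(31*np.cos(t),-.5+31*np.sin(t),z) for t in np.linspace(0,6.28,73)]);print(z,'x',c[:,0].min(),c[:,0].max(),'ytop',c[:,1].min(),'at x=440',P(np.sqrt(31**2-8**2),7.5,z))
q=lambda u,v:atz('wrist',(96+u/2.5,90+v/2.5),73,T)
print(q(402,133),(W[:3,3]))
for a,b in [((369,97),(435,99)),((370,165),(435,168)),((369,97),(370,165)),((435,99),(435,168)),((403,136.5),(427,137.5))]:
  d=q(*b)-q(*a);print(np.linalg.norm(d).round(1),np.degrees(np.arctan2(d[1],d[0])).round(1))
im=cv2.imread('pics/w16.png');cv2.imwrite('pics/x.png',cv2.resize(im[120:240,180:330],(800,600)*1 if 0 else (750,600),interpolation=cv2.INTER_CUBIC))
E
```

```text
41 [395.4 193.2] [395.3 165.9]
42 [395.4 186.9] [395.3 160.6]
43 [395.4 180.5] [395.3 155.2]
18.4 x 240.8 549.7 ytop 218.1 at x=440 [437.4 223.5]
38.4 x 257.2 533.3 ytop 196.9 at x=440 [432.6 201.7]
[473.09866696 164.57294134  73.        ] [474.56516424 122.7466644  134.06306273]
15.6 1.8
15.6 0.9
16.2 -86.1
16.4 -85.8
5.7 1.2
```

View pics/x.png

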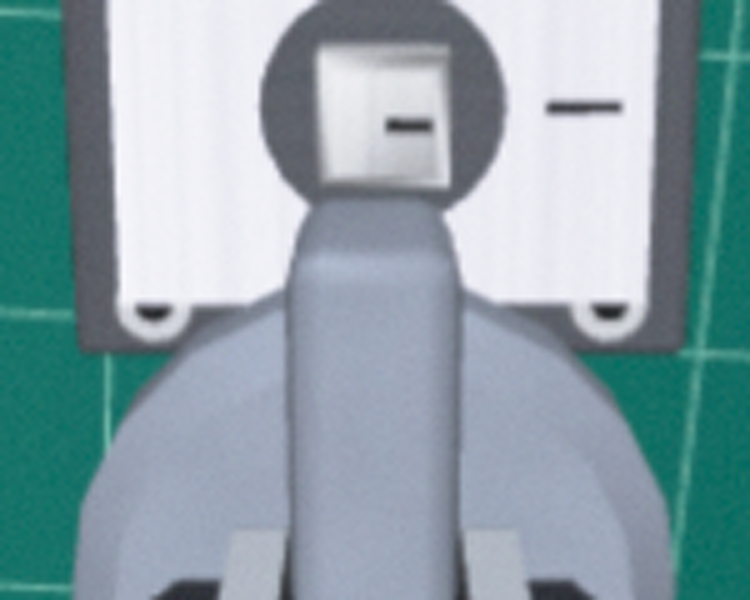

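```bash
python3 - <<'E'
from h import *
T=np.load('pics/w16.npy');W=T@np.linalg.inv(np.array(camera_info('wrist')['tool_from_camera']))
P=lambda x,y,z:((proj('wrist',(W@[x,y,z,1])[:3],T)-[96,90])*2.5).round(1)
for z in (18,14,10,-20,-24):print(z,P(11,7,z),P(11,-7,z))
T=np.load('pics/w15.npy');W=T@np.linalg.inv(np.array(camera_info('wrist')['tool_from_camera']))
P=lambda p:(proj('wrist',p,T)/.64).round(1)
a=np.radians(122.4);d=np.array([np.cos(a),np.sin(a),0])
for off in (-2.7,-.7,1.7):
    c=np.array([494.44,-46.65,0])+off*d
    print(off,'wing',P(c+42*d+[0,0,46]),P(c-42*d+[0,0,46]),'flange20',P(c+31*d+[0,0,20]),P(c-31*d+[0,0,20]),'fl0',P(c+31*d),P(c-31*d))
im=cv2.imread('pics/w15.png');cv2.imwrite('pics/y.png',cv2.resize(im[135:295,190:310],(600,800)[::1] if 0 else (450,600),interpolation=cv2.INTER_CUBIC))
E
```

```text
18 [433.6 318. ] [362.1 318. ]
14 [434.5 325.3] [361.3 325.3]
10 [435.6 332.9] [360.4 332.9]
-20 [445.2 405.2] [352.3 405.3]
-24 [446.8 417.6] [350.9 417.6]
-2.7 wing [384.8 237.2] [392.  440.3] flange20 [387.  253.8] [391.7 388.4] fl0 [387.8 245.8] [392.  370.5]
-0.7 wing [384.6 231.7] [391.9 436.1] flange20 [386.9 249.1] [391.5 384.3] fl0 [387.6 241.5] [391.9 366.7]
1.7 wing [384.3 225.2] [391.7 430.9] flange20 [386.7 243.4] [391.4 379.5] fl0 [387.5 236.3] [391.7 362.2]
```

View pics/y.png

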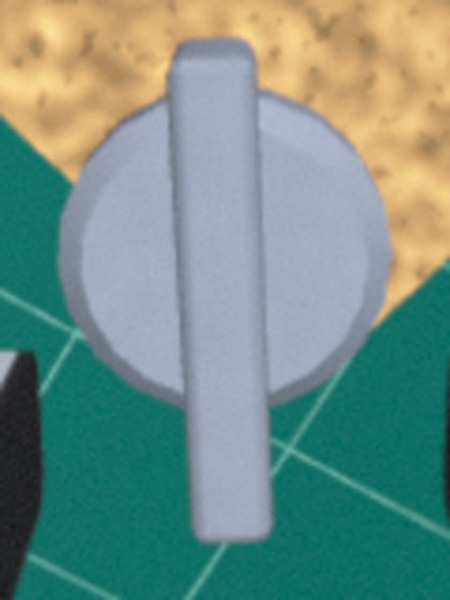

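apply_moves(
  deltas=[
    [0.7,0.01,0,0,0,0,0],
    [0.75,0.02,0,0,0,0,0],
    [0,0,0.3,0,0,0,0],
    [0,0,0.3,0,0,0,0],
    [0,0,0,0,0,0,0],
    [0,0,0.07,0,0,0,0],
    [0,0,0.07,0,0,0,0],
    [0,0,0,0,0,0,0],
  ],
)

```text
time: 68.55
tool_pos: [472.7, 166.9, 111.8]
tcp_rot: [-180.0, 0.0, 93.5]
ft_force: [-0.3, -0.5, -3.4]
finger_gap: 12.5
grip_force: 58.9
```

```bash
python3 - <<'E'
from h import *
s=sense();print(*[np.round(s[k],2) for k in('tool_pos','tcp_rot','ft_force','wrist_torque')])
E
```

```text
[472.72 166.9  111.76] [-180.      0.     93.54] [-0.29 -0.47 -3.36] [-0.01  0.05  0.01]
```

Just above contact now, so I'll adjust x slightly and descend gently.

apply_moves(
  deltas=[
    [0,0.015,0.06,0,0,0,0],
    [0,0,0.06,0,0,0,0],
    [0,0,0,0,0,0,0],
  ],
)

```text
time: 68.92
tool_pos: [473.2, 166.9, 108.1]
tcp_rot: [-180.0, 0.0, 93.6]
ft_force: [-0.1, -1.2, -3.1]
finger_gap: 12.2
grip_force: 58.9
```

apply_moves(
  deltas=[
    [0,0,0.1,0,0,0,0],
    [0,0,0.1,0,0,0,0],
    [0,0,0.1,0,0,0,0],
    [0,0,0.1,0,0,0,0],
    [0,0,0.04,0,0,0,0],
    [0,0,0,0,0,0,0],
  ],
)

```text
time: 69.68
tool_pos: [473.1, 166.6, 94.6]
tcp_rot: [-180.0, 0.0, 93.5]
ft_force: [1.1, -5.0, -1.9]
finger_gap: 12.6
grip_force: 59.1
```

apply_moves(
  deltas=[
    [-0.02,0,0.03,0,0,0,0],
    [0,0,0.03,0,0,0,0],
    [0,0,0.02,0,0,0,0],
    [0,0,0,0,0,0,0],
  ],
)

```text
time: 70.18
tool_pos: [473.2, 166.5, 93.4]
tcp_rot: [-180.0, -0.0, 93.6]
ft_force: [-5.4, -4.0, 7.4]
finger_gap: 12.9
grip_force: 60.4
```

apply_moves(
  deltas=[
    [0,0.007,0,0,0,0.8,0],
    [0,0.007,0,0,0,1,0],
    [0,0.007,0,0,0,1,0],
    [0,0.007,0,0,0,1,0],
    [0,0.007,0,0,0,1,0],
    [0,0.007,0,0,0,1,0],
    [0,0.007,0,0,0,1,0],
    [0,0,0,0,0,0,0],
  ],
)

```text
time: 71.18
tool_pos: [473.9, 165.8, 93.4]
tcp_rot: [-179.9, 0.1, 62.3]
ft_force: [-9.2, -7.4, 12.3]
finger_gap: 12.8
grip_force: 61.0
```

```bash
python3 - <<'E'
from h import *
s=sense();print(*[np.round(s[k],2) for k in('tool_pos','tcp_rot','ft_force','wrist_torque','joint_pos')])
E
```

```text
[473.94 165.77  93.38] [-1.7994e+02  1.0000e-01  6.2340e+01] [-9.22 -7.43 12.31] [-1.37  1.54  0.03] [ 1.3450e+01 -1.2000e-01  1.0965e+02 -4.0000e-02  7.0590e+01  4.1130e+01]
```

apply_moves(
  deltas=[
    [-0.015,0,0,0,0,1,0],
    [0,0.007,0,0,0,1,0],
    [0,0.007,0,0,0,1,0],
    [0,0.007,0,0,0,1,0],
    [0,0.007,0,0,0,1,0],
    [0,0.007,0,0,0,1,0],
    [0,0.007,0,0,0,1,0],
    [0,0,0,0,0,0,0],
  ],
)

```text
time: 72.18
tool_pos: [474.4, 165.2, 93.4]
tcp_rot: [-179.9, 0.1, 30.3]
ft_force: [-10.2, -3.5, 11.1]
finger_gap: 12.4
grip_force: 61.1
```

```bash
python3 - <<'E'
from h import *
s=sense();print(*[np.round(s[k],2) for k in('tool_pos','tcp_rot','ft_force','wrist_torque','joint_pos')])
E
```

```text
[474.43 165.21  93.42] [-1.7994e+02  1.0000e-01  3.0260e+01] [-10.15  -3.48  11.1 ] [-0.75  1.71  0.03] [ 1.3330e+01 -9.0000e-02  1.0961e+02  3.0000e-02  7.0590e+01  7.3060e+01]
```

apply_moves(
  deltas=[
    [-0.005,0,0,0,0,1,0],
    [0,0.007,0,0,0,1,0],
    [0,0.007,0,0,0,1,0],
    [0,0,0,0,0,0,0],
  ],
)

```text
time: 72.68
tool_pos: [474.5, 164.9, 93.4]
tcp_rot: [-179.9, 0.1, 16.5]
ft_force: [-10.6, -2.4, 11.9]
finger_gap: 13.1
grip_force: 61.0
```

```bash
python3 - <<'E'
from h import *
s=sense();print(*[np.round(s[k],2) for k in('tool_pos','tcp_rot','ft_force','wrist_torque')])
E
```

```text
[474.53 164.89  93.42] [-1.7995e+02  1.0000e-01  1.6500e+01] [-10.58  -2.42  11.93] [-0.59  1.57 -0.01]
```

apply_moves(
  deltas=[
    [-0.005,0.005,0,0,0,1,0],
    [0,0.007,0,0,0,1,0],
    [0,0,0,0,0,0,0],
  ],
)

```text
time: 73.05
tool_pos: [474.5, 164.7, 93.4]
tcp_rot: [-180.0, 0.1, 7.3]
ft_force: [-9.9, -1.9, 11.1]
finger_gap: 13.2
grip_force: 60.9
```

```bash
cat > q.py <<'E'
from h import *
s=sense();print(*[np.round(s[k],2) for k in('tool_pos','tcp_rot','ft_force','wrist_torque','joint_efforts')])
E
python3 q.py
```

```text
[474.51 164.67  93.37] [-1.7995e+02  1.0000e-01  7.3400e+00] [-9.89 -1.88 11.09] [-0.44  1.53  0.02] [ -0.35 -42.21 -45.82   0.15  -3.39   0.69]
```

apply_moves(
  deltas=[
    [-0.005,0.005,0,0,0,1,0],
    [0,0,0,0,0,0,0],
  ],
)

```text
time: 73.3
tool_pos: [474.5, 164.6, 93.4]
tcp_rot: [-180.0, 0.1, 2.8]
ft_force: [-8.2, -2.6, 10.0]
finger_gap: 12.9
grip_force: 61.0
```

```bash
python3 q.py; python3 - <<'E'
from h import *
im,T=snap('wrist','w17');cv2.imwrite('pics/w17b.png',cv2.resize(cv2.imread('pics/w17.png')[90:330,96:416],(800,600),interpolation=cv2.INTER_CUBIC))
E
```

```text
[474.48 164.6   93.39] [-1.7995e+02  8.0000e-02  2.7900e+00] [-8.15 -2.56  9.99] [-0.32  1.38  0.45] [ -0.94 -42.35 -45.73   0.15  -3.15   1.1 ]
```

View pics/w17b.png

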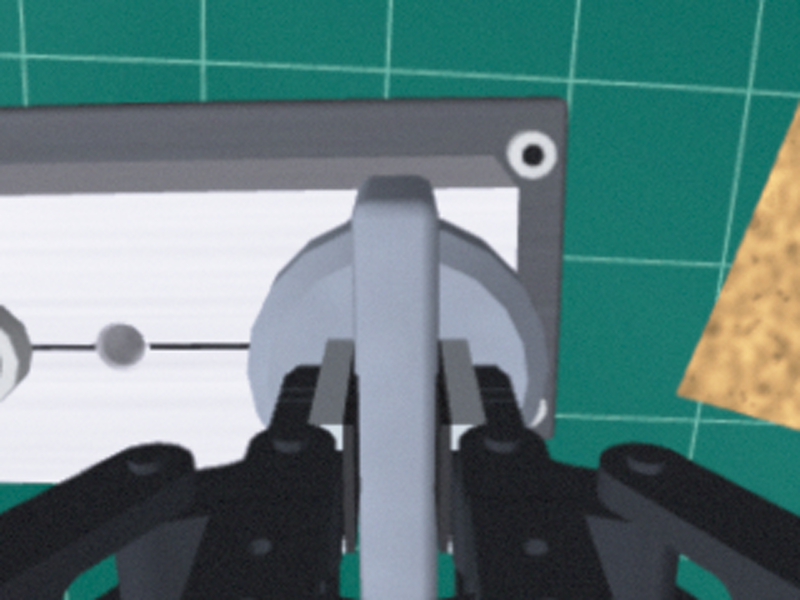

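The view shows the handle seated on the block, with the wing aligned with the fingers. The torque is rising, so I'll press a little further against the stop.

apply_moves(
  deltas=[
    [0,0.003,0,0,0,0.5,0],
    [0,0,0,0,0,0,0],
  ],
)

```text
time: 73.6
tool_pos: [474.5, 164.6, 93.4]
tcp_rot: [-180.0, 0.1, 0.6]
ft_force: [-8.6, -1.6, 10.7]
finger_gap: 12.7
grip_force: 61.8
```

```bash
python3 q.py
```

```text
[474.47 164.58  93.39] [-1.7996e+02  8.0000e-02  5.6000e-01] [-8.6  -1.61 10.7 ] [-0.28  1.4   0.83] [ -1.47 -42.34 -45.7    0.17  -3.11   1.15]
```

apply_moves(
  deltas=[
    [-0.01,0,0,0,0,-0.7,0],
    [0,0,0,0,0,-0.7,0],
    [0,0,0,0,0,0,0],
  ],
)

```text
time: 73.97
tool_pos: [474.5, 164.7, 93.4]
tcp_rot: [-179.9, 0.0, 7.0]
ft_force: [-5.7, -0.0, 8.5]
finger_gap: 12.8
grip_force: 60.5
```

```bash
python3 q.py
```

```text
[474.54 164.68  93.39] [-1.7992e+02  3.0000e-02  6.9900e+00] [-5.75 -0.02  8.52] [-0.15  1.05  0.08] [ -0.91 -42.91 -45.42  -0.24  -2.27  -0.38]
```

apply_moves(
  deltas=[
    [0,0,-0.2,0,0,0,0],
    [0,0,-0.4,0,0,0,0],
    [0,0,-0.7,0,0,0,0],
    [0,0,-0.9,0,0,0,0],
    [0,0,-0.9,0,0,0,0],
    [0,0,-0.9,0,0,0,0],
    [0,0,-0.8,0,0,0,0],
    [-0.05,0.7,0,0,0,0,0],
  ],
)

```text
time: 74.97
tool_pos: [477.3, 143.8, 240.2]
tcp_rot: [-180.0, -0.3, 7.0]
ft_force: [0.5, -0.2, -3.6]
finger_gap: 12.8
grip_force: 59.0
```

apply_moves(
  deltas=[
    [-0.05,0.9,0,0,0,0,0],
    [-0.05,0.9,0,0,0,0,0],
    [-0.05,0.9,0,0,0,0,0],
    [-0.05,0.9,0,0,0,0,0],
    [-0.05,0.7,0,0,0,0,0],
    [0,0.37,0,0,0,0,0],
    [0,0,0,0,0,0,0],
    [0,0,0,0,0,0,0],
  ],
)

```text
time: 75.97
tool_pos: [485.4, 3.4, 236.7]
tcp_rot: [-180.0, -0.0, 6.9]
ft_force: [-1.3, 1.0, -4.1]
finger_gap: 12.6
grip_force: 59.0
```

```bash
python3 q.py; python3 - <<'E'
from h import *
im,T=snap('wrist','w18');a=cv2.imread('pics/w18.png')
sc,S=snap('scene','sc1');b=cv2.imread('pics/sc1.png')
u=proj('wrist',(473,164,73),T);print(u)
x,y=int(np.clip(u[0]-50,0,412)),int(np.clip(u[1]-50,0,284))
cv2.imwrite('pics/z.png',np.hstack([cv2.resize(a[y:y+100,x:x+100],(400,400),interpolation=cv2.INTER_CUBIC),cv2.resize(b[170:290,270:420],(400,400)[:1]+(320,),interpolation=cv2.INTER_CUBIC) if 0 else cv2.resize(b[170:290,280:400],(400,400),interpolation=cv2.INTER_CUBIC)]))
s=sense();p=np.array(s['tool_pos']);print(units(p,(485.2,3.8,60),s['tcp_rot'][2]))
E
```

```text
[485.37   3.44 236.71] [-179.98   -0.      6.94] [-1.27  1.03 -4.12] [ 0.    0.04 -0.01] [-4.800e-01 -4.209e+01 -5.178e+01 -5.000e-02 -0.000e+00 -1.000e-02]
[ 85.35500899 167.56105416]
[-2.92024870e-03 -8.29001379e-03  5.88709240e+00]
```

View pics/z.png

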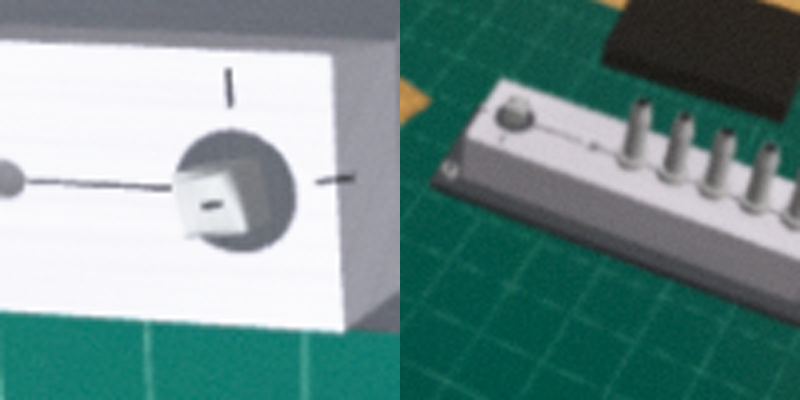

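The stud's line is now parallel to the locked mark, and the loaded punches stand level in a row. Next I'll set the handle on the pad.

apply_moves(
  deltas=[
    [0,0,0.7,0,0,0,0],
    [0,0,0.9,0,0,0,0],
    [0,0,0.9,0,0,0,0],
    [0,0,0.9,0,0,0,0],
    [0,0,0.9,0,0,0,0],
    [0,0,0.9,0,0,0,0],
    [0,0,0.8,0,0,0,0],
    [0,0,0.3,0,0,0,0],
  ],
)

```text
time: 77.08
tool_pos: [484.1, 3.5, 46.0]
tcp_rot: [-180.0, 0.2, 7.0]
ft_force: [0.2, 0.4, -2.6]
finger_gap: 12.7
grip_force: 58.9
```

apply_moves(
  deltas=[
    [0,0,0,0,0,0,0],
    [0,0,0.1,0,0,0,0],
    [0,0,0,0,0,0,0],
  ],
)

```text
time: 77.45
tool_pos: [486.0, 2.8, 45.4]
tcp_rot: [180.0, -0.1, 6.9]
ft_force: [-0.8, 0.2, -2.8]
finger_gap: 12.4
grip_force: 58.9
```

apply_moves(
  deltas=[
    [0,0,0.1,0,0,0,0],
    [0,0,0.08,0,0,0,0],
    [0,0,0.05,0,0,0,0],
    [0,0,0,0,0,0,0],
  ],
)

```text
time: 77.95
tool_pos: [485.4, 2.8, 38.4]
tcp_rot: [180.0, 0.0, 6.9]
ft_force: [-4.9, 1.2, 6.7]
finger_gap: 12.8
grip_force: 60.3
```

apply_moves(
  deltas=[
    [0,0,0,0,0,0,0.3],
    [0,0,0,0,0,0,0.5],
    [0,0,0,0,0,0,0.5],
    [0,0,0,0,0,0,0.5],
    [0,0,-0.4,0,0,0,0.5],
    [0,0,-0.9,0,0,0,0.5],
    [0,0,-0.9,0,0,0,0.5],
    [0,0,-0.9,0,0,0,0.5],
  ],
)

```text
time: 78.95
tool_pos: [485.6, 2.8, 132.5]
tcp_rot: [180.0, -0.1, 6.9]
ft_force: [1.1, 1.8, -0.8]
finger_gap: 42.8
grip_force: 0.0
```

apply_moves(
  deltas=[
    [-0.5,0,-0.9,0,0,0,0.5],
    [-0.8,0,-0.9,0,0,0,0.5],
    [-0.8,0,-0.9,0,0,0,0.5],
    [-0.8,0,-0.9,0,0,0,0.5],
    [0,0,0,0,0,0,0.5],
    [0,0,0,0,0,0,0.5],
  ],
)

```text
time: 79.7
tool_pos: [399.3, -7.6, 238.7]
tcp_rot: [180.0, -0.0, 6.9]
ft_force: [0.4, -0.4, -0.4]
finger_gap: 42.8
grip_force: 0.0
```

```bash
python3 q.py; python3 - <<'E'
from h import *
snap('wrist','w19');snap('side','sd1');snap('scene','sc2')
a=cv2.imread('pics/w19.png');b=cv2.imread('pics/sd1.png');c=cv2.imread('pics/sc2.png')
r=lambda i:cv2.resize(i,(400,300),interpolation=cv2.INTER_AREA)
cv2.imwrite('pics/f.png',np.vstack([np.hstack([r(a),r(b)]),np.hstack([r(c),cv2.resize(b[110:230,150:310],(400,300),interpolation=cv2.INTER_CUBIC)])]))
E
```

```text
[399.26  -7.63 238.67] [ 1.7999e+02 -5.0000e-02  6.9100e+00] [ 0.37 -0.43 -0.44] [ 0.02 -0.03  0.02] [-7.000e-02 -2.948e+01 -5.135e+01 -1.000e-02  9.000e-02 -1.000e-02]
```

View pics/f.png

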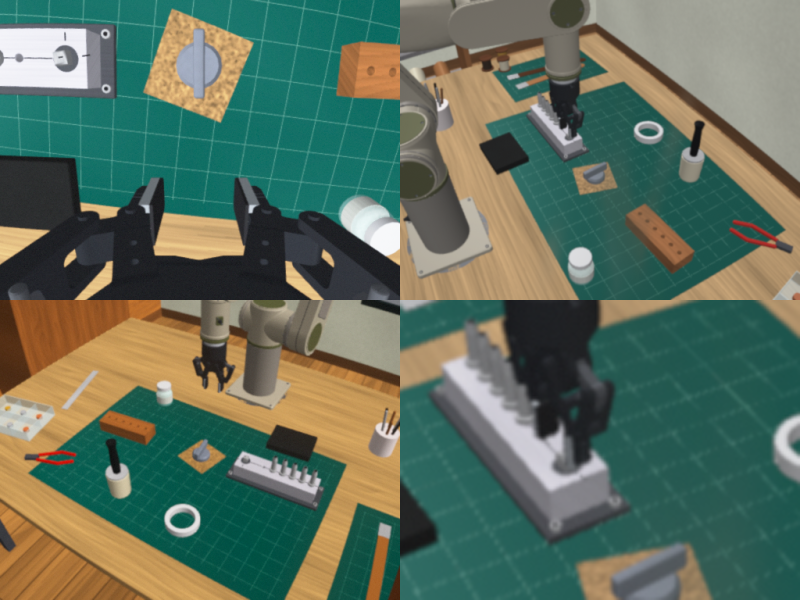

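The final views show the handle upright in the middle of its pad, the stand empty, and five punches seated in bores 1–5. The stud is locked and the other things have not moved.

```bash
python3 -c "
from bench import hand_in
print(hand_in())"
```

```text
the job is handed in; nothing more can be done
None
```

I handed the job in at about 80 s of the 210 s allowed: all five punches are home in bores 1–5, the stud is turned to its locked stop, and the handle is upright on its cork pad; no verdict came back.

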